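# Lock the bearing nut of a banding-wheel stand

### The job

The bearing of the leaning banding-wheel stand has been set with the hexagon nut. Swing the dust cover aside as far as it goes, run the bar-shaped lock nut clockwise down the spindle and tighten it firmly against the rubber washer on the hexagon nut, without shifting the hexagon nut, then let go of it and swing the cover fully back over the spindle. Leave the other things on the table where they are.

Things in the scene. Friction and masses are not known exactly. Their poses are not given: they have to be found in the camera images.
- stand: grey stand fixed to the table: foot 160 x 190 mm, 21 mm high, origin under its centre, z up, its -x side (front) roughly towards the robot. A bearing housing (80 mm diameter) and a threaded spindle (16 mm) lean 28 degrees from vertical towards the stand's -x. 'Along the spindle' below means this leaning line, away from the foot. The stand's place and yaw vary
- lock_nut: steel lock nut with a bar handle, on the spindle. Origin on the spindle's axis at its underside, z along the spindle, x along the bar. Collar 32 mm diameter at z = 0 to 14 mm; bar 84 (x) x 24 (y) x 24 mm high at z = 14 to 38 mm. Clockwise seen from the spindle's tip runs it down 3 mm per rad, with about 0.2 N m; it stays where left. It starts 6 to 11 mm above the washer
- lock_nut_grip (a point): middle of the lock nut's bar, on the spindle's axis, 26 mm above the nut's underside; axes as the lock nut's. At the start the spindle's tip is 21 to 24 mm further along than this point, when the nut is tight at most 40 mm
- set_nut: hexagon nut below, 60 mm across corners, 16 mm high, plus a black rubber washer (42 mm diameter, 4 mm). Origin at its underside on the axis, z along the spindle; washer top at z = 20 mm, where the lock nut's origin touches. Then the washer yields, pressing back about 55 N per further rad: 0.5 rad is just tight, 0.9 rad (0.4 N m) firm; no hard stop; the grip may lag 0.2 rad. It turns at 0.8 N m
- set_nut_corner (a point): a corner of the hexagon nut, 30 mm from the axis, 8 mm above its underside; shows whether the nut was shifted
- cover (a joint): angle of the aluminium dust cover about its post, rad: 0 = closed, over the spindle; grows clockwise seen from the spindle's tip, the knob going away from the robot, to 2.2 at its stop, where the nuts are free to reach. Stays where it is left; moving the knob takes about 2 N. It starts at 0 to 0.3
- cover_knob (a point): on the cover's black upright knob, a 16 mm round peg standing 34 mm along the spindle on the cover's round plate (72 mm diameter, 6 mm thick); this point is on its axis, 13 mm below its top and 21 mm above the plate; z along the spindle
- cover_pivot (a point): on the axis of the cover's post (parallel to the spindle, 100 mm from it to the stand's -y side), level with cover_knob, which circles it at 100 mm; z along the spindle, x up the slope (away from the robot), y to the stand's left. At cover angle q the knob is at x = 100 sin q, y = 100 cos q mm here
- cup: plain white cup behind the stand, 80 mm high; leave alone
- marker_pen: marker pen lying right of the stand, 135 mm; leave alone
- matches: matchbox lying in front of the stand, 54 mm; leave alone
- jug: white jug with a black band on the right side of the table, 110 mm high; leave alone
- crock: grey crock of paint brushes at the right rear, 256 mm high; leave alone

How it is judged:
By the outcome, as a careful person would: the job done as asked, in the order asked, and still so for the second after the job is handed in, with the robot touching nothing.
It also fails if it takes over 72 s, if anything falls off the work surface, if the arm or the gripper's body presses on something with over 40 N, if the wrist force passes 120 N, or if a joint passes its speed limit or range.

### The arm

A 6-joint arm with a two-finger parallel gripper is mounted at the origin on a cart in front of the work surface, level with it; the furniture and walls round the work are solid. World frame = base frame: x ahead of the robot, y to its left, z up, the work surface at z = 0. Lengths are in mm, angles in degrees, forces in N, time in s.
With the tool pointing down it reaches from about 300 to 750 mm from the base axis. Payload 8.5 kg.
Tool frame: the origin (TCP) lies midway between the tips of the shut fingers; the grasp point (between the pads) lies 19 mm behind it (env.grip_depth is the distance from the TCP to the grasp point, in mm); z points along the fingers, y is the line along which they close (so a half turn about z gives the same grasp; the last joint's range is limited). The gripper opens to 88 mm and grips with 3 to 60 N. Pads are 18 mm wide; open, the fingers measure 123 mm over their backs; the gripper's body (75 mm by 187 mm) begins 45 mm behind the grasp point.
Start: joints at [61.977, 21.807, 74.336, -0, 83.858, -12.336], TCP at [148.707, 529.497, 238.748] pointing down, gripper open.
Joint ranges: [-178.18, 178.18], [-50.72, 133.34], [12.68, 142.11], [-81.47, 261.47], [9.98, 163.14], [-165.26, 165.26]. Speed limits (degrees/s): [136.94, 136.94, 180, 180, 180, 180].

### API

Orientations are given as a 3x3 rotation matrix whose columns are the frame's x, y, z axes.
In Python, from cell import env gives the robot as it stands. The module is installed in compiled form; this text tells all that it offers.
- The arm moves only by the tool arm_command, never from a script. Its argument "targets" is text: rows parted by semicolons, each of 7 numbers parted by spaces: the gripper command: -1 is fully open, 1 is shut, values between are in proportion, then the shift along the tool's x, y, z in m, then the turn, a rotation vector about the tool's x, y, z in degrees. A call has exactly 5 rows; each row shifts and turns the commanded pose from where the row before left it, along the tool's axes as they then stand; what a row does not reach is not made up. A row lasts 1/10 s, in which the tool goes at most 50 mm and 8.59 degrees, less where a joint would pass 70% of its speed; a pose out of reach is approached as far as the arm can. A call is refused whole if a number of a shift passes 0.05 or a number of a turn 8.59, either way. A call with a gripper value outside its range is refused whole. The fingers move at their own pace and stop on an object; the grip force is fixed at half the most. Time passes only in rows, so rows that do not move let the fingers close, or fill a call up. It gives the time, the measured TCP pose, the force, the opening and the grip force at its end, in the units of the state.
- env.get_state(): the state, without advancing time (a new reading comes with each control period).
- env.capture(name): name is "scene" or "top" or "wrist"; returns the picture (420x560x3 uint8, red, green, blue); there is no depth.
- env.camera_model(name): a dict with "camera_matrix" (3x3 intrinsics, pixels), "rvec" (rotation vector, rad) and "tvec" (3), from world to camera coordinates, as OpenCV has them. Camera axes: x right, y down, z forward; pixel columns grow to the right and rows downward; lengths in mm; the calibration is good to about 2 mm. A picture is of the moment at which its call begins: read the wrist's pose just before it. camera_model takes no time and is no camera call; for the wrist camera it gives the pose at the moment of the call.
- env.close_job(): hands the job in; it is judged then, once.
Trained networks look in the newest picture that a camera, given by its name, has taken for a name from the list of things; names that differ only in an ending like _2 or _b are one class to them, and where a whole thing is asked for, a point or a joint stands for the part that bears it (a point fixed in the world has none). Each returns a list of dicts, best first, with "p" (0 to 1); they miss things now and then, are a little off and sometimes report something else, mostly with a low value. They report only what shows in the picture. A call takes as long as a camera call.
- env.cut_out(thing, camera): "region" (420x560 bool, what is visible of it) and "box" ([left, top, right, bottom] in pixels, round what is visible of it).
- env.spot_point(thing, camera): "point" ([column, row] in pixels: a listed point, or the origin of a listed thing).
The state is a dict: "clock": time; "joints": joint angles; "joint_vel": joint speeds; "tau": joint torques, N m; "tcp_pos": TCP position; "tool_rot": TCP orientation; "force": force on the tool from outside, world axes, zero at the start; "torque": the same for the moment, N m; "grip_width": finger opening in mm; "grasp_force": force on a finger pad.
Only numpy, scipy, OpenCV 4.12 (cv2) and the standard library are available. Lean on these libraries where they do the work, as an engineer would, in place of code of your own. Each camera call takes 0.05 s, during which the arm holds its last target. There are 200 camera calls.

## Working session

There is one attempt and no reset: what is moved stays moved. The work goes in short steps, Python scripts to look and compute and a tool call to move; the robot and the scene stay as the last step left them, time stands still between calls to the robot, and variables do not carry over. Pictures are saved under pics/ and viewed, at most 10 in all, crops included, and the job is handed in when it is done.

Besides the shell and the picture viewer there is one more tool, called after "Request:" as name(argument=value, ...), one argument or row to a line, values as JSON. arm_command: Moves the arm, as the interface text tells. Its arguments: {"type":"object","properties":{"targets":{"type":"string"}},"required":["targets"]}

```bash
mkdir -p pics; cat > h.py <<'E'
import numpy as np, cv2, json
from cell import env
from scipy.spatial.transform import Rotation as R
def cam(n):
    m=env.camera_model(n); K=np.array(m["camera_matrix"]);Rm=cv2.Rodrigues(np.array(m["rvec"],float))[0];t=np.array(m["tvec"],float).ravel()
    return K,Rm,t
def ray(n,p,c=None):
    K,Rm,t=c or cam(n); d=Rm.T@np.linalg.solve(K,[p[0],p[1],1]); return -Rm.T@t,d/np.linalg.norm(d)
def proj(n,X,c=None):
    K,Rm,t=c or cam(n); v=K@(Rm@np.asarray(X,float)+t); return v[:2]/v[2]
def tri(rays):
    A=0;b=0
    for o,d in rays:
        P=np.eye(3)-np.outer(d,d);A=A+P;b=b+P@o
    return np.linalg.solve(A,b)
def save(n,f,img=None):
    img=env.capture(n) if img is None else img
    cv2.imwrite(f,cv2.cvtColor(img,cv2.COLOR_RGB2BGR)); return img
E
python3 - <<'E'
from h import *
s=env.get_state();print(s["clock"],s["tcp_pos"],s["tool_rot"],s["grip_width"],env.grip_depth)
ims=[]
for n in ["scene","top"]:
    ims.append(save(n,f"pics/{n}0.png"))
    c=cam(n);print(n,"cam at",(-c[1].T@c[2]).round(),"fwd",c[1][2].round(2))
    for t in ["stand","lock_nut","lock_nut_grip","set_nut","set_nut_corner","cover_knob","cover_pivot"]:
        print(t,[(np.round(r["point"],1).tolist(),round(r["p"],2)) for r in env.spot_point(t,n)[:2]])
save("wrist","pics/wrist0.png")
print(env.get_state()["clock"])
E
```

```text
0.0 [148.59237056 529.25350667 238.13263872] [[-9.62734898e-01  2.70445957e-01 -7.07694083e-04]
 [ 2.70446681e-01  9.62734080e-01 -1.29765661e-03]
 [ 3.30375227e-04 -1.44069282e-03 -9.99998908e-01]] 88.18202469743811 18.700000000000003
scene cam at [ 49. 474. 916.] fwd [ 0.56 -0.46 -0.69]
stand [([283.7, 258.0], 0.56)]
lock_nut [([285.8, 224.1], 0.58)]
lock_nut_grip [([289.3, 212.4], 0.65)]
set_nut [([282.4, 225.1], 0.53), ([290.0, 211.7], 0.44)]
set_nut_corner [([282.9, 211.3], 0.67)]
cover_knob [([295.0, 194.4], 0.81), ([285.8, 261.5], 0.7)]
cover_pivot [([343.0, 192.7], 0.58), ([284.0, 225.0], 0.41)]
top cam at [ 528.    0. 1281.] fwd [ 0.11 -0.03 -0.99]
stand [([266.6, 211.1], 0.58)]
lock_nut [([265.5, 210.9], 0.74)]
lock_nut_grip [([263.7, 213.7], 0.51)]
set_nut []
set_nut_corner []
cover_knob [([265.3, 221.5], 0.75), ([262.1, 216.3], 0.28)]
cover_pivot [([306.0, 238.7], 0.97), ([266.8, 211.2], 0.7)]
0.85
```

```bash
python3 - <<'E'
from h import *
a=cv2.imread("pics/scene0.png");b=cv2.imread("pics/top0.png")
c=np.hstack([cv2.resize(a[130:330,180:400],(440,400),interpolation=3)[:, :400],cv2.resize(b[120:320,180:380],(400,400),interpolation=3)])
cv2.imwrite("pics/c0.png",c)
P={}
for t,s,p in [("knob",(295,194.4),(265.3,221.5)),("pivot",(343,192.7),(306,238.7)),("grip",(289.3,212.4),(263.7,213.7)),("stand",(283.7,258),(266.6,211.1))]:
    r=[ray("scene",s),ray("top",p)];X=tri(r);P[t]=X
    print(t,X.round(1),(proj("scene",X)-s).round(1),(proj("top",X)-p).round(1))
E
```

```text
knob [610.2  -2.9 252. ] [0.7 0.1] [-0.5 -0.5]
pivot [571.9 -92.3 232.3] [-2.  -0.1] [1.4 1.4]
grip [630.6  -1.5 188.1] [-0.5 -0. ] [0.4 0.3]
stand [655.3  -7.2  15.4] [0.6 0. ] [-0.4 -0.4]
```

View pics/scene0.png

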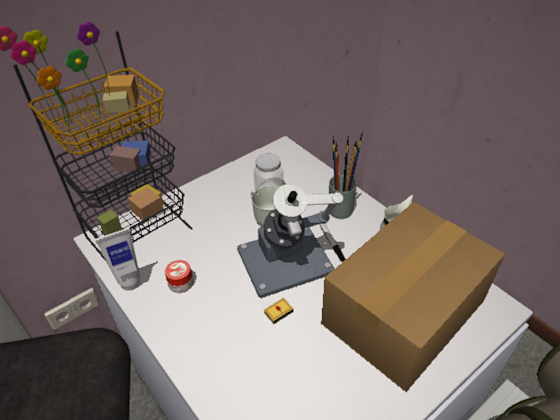

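View pics/c0.png

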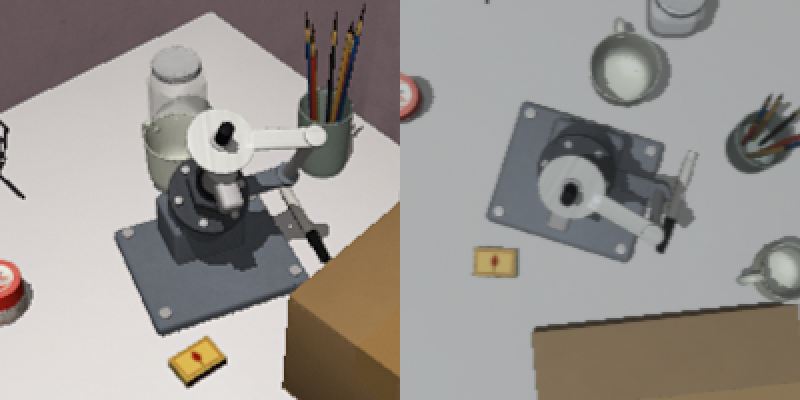

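The pictures show a nearly closed cover with its arm going to the right, the foot yawed by roughly 15°, and a large carton at the right front. Next I fit the foot.

```bash
python3 - <<'E'
from h import *
from scipy.optimize import least_squares
c=cam("top");cs=cam("scene")
C=np.array([(527,103),(663,145),(630,260),(488,217)],float);C=np.c_[180+(C[:,0]-400)/2,120+C[:,1]/2]
L=np.array([(80,95),(80,-95),(-80,-95),(-80,95)])
def T(p):
    y=p[2];S=R.from_euler("z",y).as_matrix();return S
def f(p):
    S=T(p);return np.concatenate([proj("top",np.r_[p[:2],0]+S@[*l,21],c)-k for l,k in zip(L,C)])
r=least_squares(f,[655,-7,-.2]);p=r.x;print(p,np.degrees(p[2]),r.fun.round(1))
S=T(p);a=S@[-np.sin(np.radians(28)),0,np.cos(np.radians(28))];xs=S@[np.cos(np.radians(28)),0,np.sin(np.radians(28))];ys=S[:,1]
print("axis",a,"xs",xs,"ys",ys)
# fit: axis x offset b at z=0 in stand frame, knob height hk, q, grip height hg
O=np.r_[p[:2],0]
obs=[("knob",(295,194.4),(265.3,221.5)),("pivot",(343,192.7),(306,238.7)),("grip",(289.3,212.4),(263.7,213.7))]
def pts(v):
    b,hk,q,hg,by=v;A=O+S@[b,by,0];piv=A+a*hk-100*ys
    return [piv+100*(np.sin(q)*xs+np.cos(q)*ys),piv,A+a*hg]
def g(v): return np.concatenate([np.r_[proj("scene",X,cs)-o[1],proj("top",X,c)-o[2]] for X,o in zip(pts(v),obs)]+[[v[4]/2]])
r=least_squares(g,[60,260,.1,200,0]);print(r.x.round(2),r.fun.round(1))
for X,o in zip(pts(r.x),obs):print(o[0],X.round(1))
# box region
for n in("top",):
    for u in[(533,330),(798,305)]:
        px=(180+(u[0]-400)/2,120+u[1]/2)
        o,d=ray(n,px)
        for z in(0,150): print(u,z,(o+d*(z-o[2])/d[2]).round())
E
```

```text
[ 6.55608226e+02 -1.31353709e+01 -2.97303622e-01] -17.034242777540126 [-1.3 -1.9  2.  -1.   0.3  1.8 -1.   1. ]
axis [-0.44887577  0.1375285   0.88294759] xs [ 0.84421255 -0.25865348  0.46947156] ys [0.29294319 0.95612985 0.        ]
[6.9490e+01 2.7209e+02 1.6000e-01 2.0785e+02 4.0000e-01] [-1.   1.2 -1.4 -1.9 -1.7 -2.5  1.2  1.8  1.1  1.3  1.7  1.3  0.2]
knob [613.3  -1.1 247.9]
pivot [570.7 -91.3 240.2]
grip [628.9  -4.5 183.5]
(533, 330) 0 [468.  42.   0.]
(533, 330) 150 [475.  37. 150.]
(798, 305) 0 [ 499. -296.    0.]
(798, 305) 150 [ 503. -261.  150.]
```

View pics/top0.png

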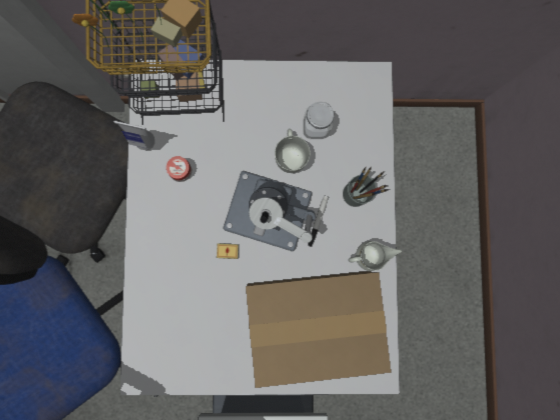

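The top view confirms the layout: spindle at about (265,212) px, carton at the right front from (247,272) px. Next I write a planner that proposes rows, then approach the knob for a closer look.

```bash
cat >> h.py <<'E'
YAW=-0.2973
def axes(yaw=YAW):
    S=R.from_euler("z",yaw).as_matrix();t=np.radians(28)
    return S@[np.cos(t),0,np.sin(t)],S[:,1],S@[-np.sin(t),0,np.cos(t)]
def plan(Rt,pt,g,n=5,p0=None,R0=None,dec=3):
    s=env.get_state();p=np.array(s["tcp_pos"] if p0 is None else p0);M=np.array(s["tool_rot"] if R0 is None else R0)
    p0=p.copy();rv=R.from_matrix(Rt@M.T).as_rotvec();M0=M.copy();out=[]
    for i in range(1,n+1):
        pp=p0+(pt-p0)*i/n;MM=R.from_rotvec(rv*i/n).as_matrix()@M0
        d=np.round(M.T@(pp-p)/1000,4 if dec>3 else dec);w=np.round(np.degrees(R.from_matrix(M.T@MM).as_rotvec()),1)
        out.append(f"{g} "+" ".join(f"{v:g}" for v in d+0.)+" "+" ".join(f"{v:g}" for v in w+0.))
        p=p+M@d*1000;M=M@R.from_rotvec(np.radians(w)).as_matrix()
    for i in range(0,n,5): print("; ".join(out[i:i+5]))
    print("end",p.round(1),"err",(p-pt).round(1),np.degrees(R.from_matrix(M.T@Rt).as_rotvec()).round(1))
    return p,M
E
python3 - <<'E'
from h import *
xs,ys,a=axes();Rt=np.c_[-xs,ys,-a];print(np.linalg.det(Rt))
knob=np.array([613.3,-1.1,247.9])
plan(Rt,knob+a*130,-1,20)
E
```

```text
1.0000000000000004
-1 -0.026 -0.019 -0.006 0 -1.4 0.1; -1 -0.027 -0.019 -0.006 0 -1.4 0; -1 -0.027 -0.019 -0.005 0 -1.4 0.1; -1 -0.027 -0.02 -0.004 0.1 -1.4 0.1; -1 -0.027 -0.019 -0.003 0 -1.4 0
-1 -0.027 -0.019 -0.003 0 -1.4 0.1; -1 -0.027 -0.019 -0.003 0 -1.4 0.1; -1 -0.028 -0.019 -0.001 0 -1.4 0; -1 -0.027 -0.019 -0.001 0 -1.4 0.1; -1 -0.027 -0.019 0 0.1 -1.4 0.1
-1 -0.028 -0.018 0 0 -1.4 0; -1 -0.027 -0.019 0.001 0 -1.4 0.1; -1 -0.028 -0.019 0.002 0 -1.4 0.1; -1 -0.027 -0.019 0.003 0 -1.4 0; -1 -0.027 -0.019 0.003 0 -1.4 0.1
-1 -0.028 -0.018 0.004 0.1 -1.4 0.1; -1 -0.027 -0.019 0.004 0 -1.4 0; -1 -0.027 -0.019 0.006 0 -1.4 0.1; -1 -0.027 -0.018 0.005 0 -1.4 0.1; -1 -0.027 -0.019 0.007 0 -1.4 0
end [555.3  16.5 362.7] err [ 0.4 -0.2  0. ] [0. 0. 0.]
```

Request:
arm_command(
  targets="-1 -0.026 -0.019 -0.006 0 -1.4 0.1; -1 -0.027 -0.019 -0.006 0 -1.4 0; -1 -0.027 -0.019 -0.005 0 -1.4 0.1; -1 -0.027 -0.02 -0.004 0.1 -1.4 0.1; -1 -0.027 -0.019 -0.003 0 -1.4 0",
)

```text
clock: 1.35
tcp_pos: [250.9, 399.8, 269.7]
tool_rot: [[-0.954, 0.275, 0.118], [0.273, 0.961, -0.035], [-0.123, -0.001, -0.992]]
force: [0.3, 0.2, -0.2]
grip_width: 88.1
grasp_force: 0.0
```

Request:
arm_command(
  targets="-1 -0.027 -0.019 -0.003 0 -1.4 0.1; -1 -0.027 -0.019 -0.003 0 -1.4 0.1; -1 -0.028 -0.019 -0.001 0 -1.4 0; -1 -0.027 -0.019 -0.001 0 -1.4 0.1; -1 -0.027 -0.019 0 0.1 -1.4 0.1",
)

```text
clock: 1.85
tcp_pos: [352.0, 271.6, 300.9]
tool_rot: [[-0.931, 0.283, 0.233], [0.274, 0.959, -0.07], [-0.243, -0.002, -0.97]]
force: [0.1, 0.4, 0.5]
grip_width: 87.9
grasp_force: 0.0
```

Request:
arm_command(
  targets="-1 -0.028 -0.018 0 0 -1.4 0; -1 -0.027 -0.019 0.001 0 -1.4 0.1; -1 -0.028 -0.019 0.002 0 -1.4 0.1; -1 -0.027 -0.019 0.003 0 -1.4 0; -1 -0.027 -0.019 0.003 0 -1.4 0.1",
)

```text
clock: 2.35
tcp_pos: [453.6, 143.4, 331.9]
tool_rot: [[-0.894, 0.287, 0.344], [0.268, 0.958, -0.104], [-0.36, -0.0, -0.933]]
force: [0.6, -0.3, -1.0]
grip_width: 88.0
grasp_force: 0.0
```

Request:
arm_command(
  targets="-1 -0.028 -0.018 0.004 0.1 -1.4 0.1; -1 -0.027 -0.019 0.004 0 -1.4 0; -1 -0.027 -0.019 0.006 0 -1.4 0.1; -1 -0.027 -0.018 0.005 0 -1.4 0.1; -1 -0.027 -0.019 0.007 0 -1.4 0",
)

```text
clock: 2.85
tcp_pos: [555.9, 15.4, 363.2]
tool_rot: [[-0.844, 0.293, 0.45], [0.258, 0.956, -0.138], [-0.471, 0.0, -0.882]]
force: [-0.7, -0.3, -0.1]
grip_width: 88.4
grasp_force: 0.0
```

```bash
python3 - <<'E'
from h import *
s=env.get_state();print(s["clock"],s["tcp_pos"].round(1),np.round(s["joints"],1),np.round(s["force"],1))
c=cam("wrist");im=save("wrist","pics/w1.png");print("cam",(-c[1].T@c[2]).round(),c[1][2].round(2))
for t in ["lock_nut_grip","cover_knob","cover_pivot"]:
    print(t,[(np.round(r["point"],1).tolist(),round(r["p"],2)) for r in env.spot_point(t,"wrist")[:2]])
E
```

```text
2.85 [555.9  15.4 363.2] [ -8.9   7.8  78.2  -4.2  66.2 -81.1] [-0.7 -0.3 -0.1]
cam [430.  54. 458.] [ 0.67 -0.21 -0.71]
lock_nut_grip []
cover_knob [([283.7, 201.4], 0.72), ([186.5, 108.7], 0.41)]
cover_pivot [([157.6, 172.7], 0.74)]
```

View pics/w1.png

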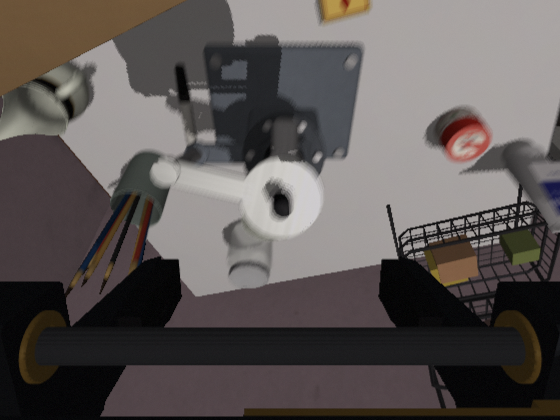

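The wrist view shows the cover plate at (280,197), the knob at (283,203) and the cap of the post at (167,174), with the foot square to the image. I refit using all three cameras.

```bash
cat > fit.py <<'E'
from h import *
from scipy.optimize import least_squares
ct,cs,cw=cam("top"),cam("scene"),cam("wrist")
C=np.array([(527,103),(663,145),(630,260),(488,217)],float);C=np.c_[180+(C[:,0]-400)/2,120+C[:,1]/2]
L=np.array([(80,95),(80,-95),(-80,-95),(-80,95)])
obs=[("knob",(295,194.4),(265.3,221.5),(283.7,201.4)),("pivot",(343,192.7),(306,238.7),None),("grip",(289.3,212.4),(263.7,213.7),None)]
def pts(v):
    x,y,yaw,b,hk,q,hg=v;xs,ys,a=axes(yaw);S=R.from_euler("z",yaw).as_matrix()
    A=np.r_[x,y,0]+S@[b,0,0];piv=A+a*hk-100*ys
    return [piv+100*(np.sin(q)*xs+np.cos(q)*ys),piv,A+a*hg,piv-21*a+100*(np.sin(q)*xs+np.cos(q)*ys),piv-18*a],S
def f(v):
    P,S=pts(v);o=[]
    for l,k in zip(L,C):o.append(proj("t",np.r_[v[:2],0]+S@[*l,21],ct)-k)
    for l,k in zip([(-80,-95),(-80,95),(80,95)],[(205,43),(363,43),(350,158)]):o.append((proj("w",np.r_[v[:2],0]+S@[*l,21],cw)-k)/1.5)
    for X,ob in zip(P,obs):
        o+=[proj("s",X,cs)-ob[1],proj("t",X,ct)-ob[2]]
        if ob[3]:o.append((proj("w",X,cw)-ob[3])/1.5)
    o.append((proj("w",P[3],cw)-(281,197))/1.5)  # plate centre
    o.append((proj("w",P[1],cw)-(157.6,172.7))/3)
    return np.concatenate(o)
r=least_squares(f,[655,-13,-.297,69,272,.16,208],loss="soft_l1");v=r.x
if __name__=="__main__":
    print(v.round(2),np.degrees(v[2]));print(f(v).reshape(-1,2).round(1).tolist())
    for X,n in zip(pts(v)[0],["knob","pivot","grip","plate","post top"]):print(n,X.round(1),proj("w",X,cw).round(0))
E
python3 fit.py
```

```text
[ 6.5394e+02 -1.0450e+01 -3.0000e-01  7.0880e+01  2.6833e+02  1.8000e-01
  2.0770e+02] -17.081506332802082
[[-2.3, -1.3], [1.0, -0.3], [-0.8, 2.5], [-2.1, 1.6], [-3.3, 0.6], [1.3, 0.6], [-2.0, -0.1], [-2.1, 1.4], [-1.6, -3.2], [-1.3, 0.6], [-2.7, -1.3], [0.4, 1.3], [0.5, 1.9], [0.9, 1.5], [0.4, -0.6], [-0.8, 2.3]]
knob [616.3  -0.7 245.5] [282. 202.]
pivot [571.9 -89.9 236.9] [155. 179.]
grip [628.5  -2.6 183.4] [283. 167.]
plate [625.7  -3.5 227. ] [282. 196.]
post top [580.  -92.3 221. ] [162. 175.]
```

```bash
python3 - <<'E'
from fit import *
xs,ys,a=axes();Rt=np.c_[-xs,ys,-a]
plan(Rt,pts(v)[0][0]-13*a,-1,5)
E
```

```text
-1 0 0 0.029 0 0 0; -1 -0.001 0.001 0.029 0 0 0; -1 0 0 0.03 0 0 0; -1 0 0 0.029 0 0 0; -1 0 0.001 0.029 0 -0.1 0
end [622.   -2.1 233.9] err [-0.2  0.4 -0.1] [ 0.  0. -0.]
```

Request:
arm_command(
  targets="-1 0 0 0.029 0 0 0; -1 -0.001 0.001 0.029 0 0 0; -1 0 0 0.03 0 0 0; -1 0 0 0.029 0 0 0; -1 0 0.001 0.029 0 0 0",
)

```text
clock: 3.55
tcp_pos: [622.1, -0.7, 233.4]
tool_rot: [[-0.845, 0.291, 0.449], [0.257, 0.957, -0.136], [-0.469, 0.0, -0.883]]
force: [0.4, 0.5, 0.2]
grip_width: 88.1
grasp_force: 0.0
```

Request:
arm_command(
  targets="1 0 0 0 0 0 0; 1 0 0 0 0 0 0; 1 0 0 0 0 0 0; 1 0 0 0 0 0 0; 1 0 0 0 0 0 0",
)

```text
clock: 4.05
tcp_pos: [622.1, -1.6, 235.5]
tool_rot: [[-0.844, 0.292, 0.451], [0.258, 0.956, -0.137], [-0.471, 0.0, -0.882]]
force: [0.7, 0.1, -0.3]
grip_width: 50.8
grasp_force: 0.0
```

Request:
arm_command(
  targets="1 0 0 0 0 0 0; 1 0 0 0 0 0 0; 1 0 0 0 0 0 0; 1 0 0 0 0 0 0; 1 0 0 0 0 0 0",
)

```text
clock: 4.55
tcp_pos: [622.3, -1.8, 234.3]
tool_rot: [[-0.844, 0.293, 0.449], [0.258, 0.956, -0.137], [-0.469, 0.0, -0.883]]
force: [-0.6, -0.0, -0.7]
grip_width: 15.0
grasp_force: 30.0
```

```bash
python3 - <<'E'
from h import *
s=env.get_state();print(s["grip_width"],s["grasp_force"],s["force"].round(1),s["tcp_pos"].round(1))
save("wrist","pics/w2.png")
E
```

```text
14.99333693284954 30.000100135803223 [-0.6 -0.  -0.7] [622.3  -1.8 234.3]
```

View pics/w2.png

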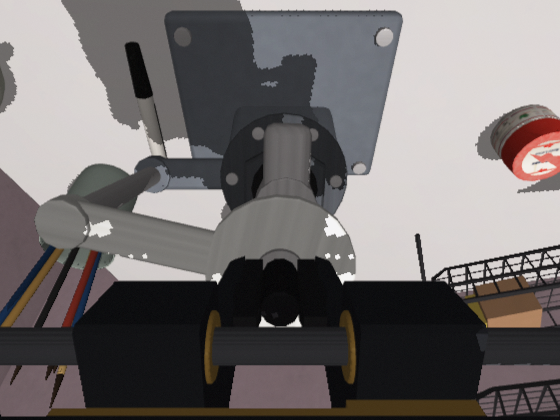

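The knob is held (15 mm opening) and the post cap shows at (64,223). I check the fit in this view and plan the arc.

```bash
sed -i 's/cw=cam("top"),cam("scene"),cam("wrist")/cw=cam("top"),cam("scene"),W1/; s/^from scipy.optimize/W1=None\nfrom scipy.optimize/' fit.py
python3 - <<'E'
from h import *
c=cam("wrist");s=env.get_state();tcp=np.array(s["tcp_pos"]);xs,ys,a=axes()
K=tcp+13*a
for q in(0.1,.15,.2,.25,.3):
    piv=K-100*(np.sin(q)*xs+np.cos(q)*ys)
    print(q,piv.round(1),[proj("w",piv+d*a,c).round(0) for d in(-24,-21,-15)])
print("plate",proj("w",K-21*a,c).round(0))
q0=.18;p=lambda q:100*np.array([np.sin(q),np.cos(q)])
# tool x=-xs,y=ys
prev=p(q0)
for i in range(1,16):
    q=q0+(2.2-q0)*i/15;d=np.round(p(q)-prev,0);prev=prev+d
    print("q%.2f 1 %g %g 0 0 0 0;"%(q,-d[0]/1000,d[1]/1000))
E
```

```text
0.1 [578.9 -92.6 241.1] [array([ 63., 246.]), array([ 60., 249.]), array([ 52., 254.])]
0.15 [574.9 -90.7 238.7] [array([ 63., 236.]), array([ 59., 238.]), array([ 51., 243.])]
0.2 [571.  -88.6 236.4] [array([ 63., 226.]), array([ 59., 228.]), array([ 51., 232.])]
0.25 [567.2 -86.3 234.1] [array([ 64., 215.]), array([ 60., 217.]), array([ 52., 222.])]
0.3 [563.5 -83.7 231.9] [array([ 65., 205.]), array([ 61., 207.]), array([ 53., 211.])]
plate [279. 269.]
q0.31 1 -0.013 -0.003 0 0 0 0;
q0.45 1 -0.013 -0.005 0 0 0 0;
q0.58 1 -0.011 -0.007 0 0 0 0;
q0.72 1 -0.011 -0.008 0 0 0 0;
q0.85 1 -0.009 -0.01 0 0 0 0;
q0.99 1 -0.009 -0.01 0 0 0 0;
q1.12 1 -0.006 -0.012 0 0 0 0;
q1.26 1 -0.005 -0.013 0 0 0 0;
q1.39 1 -0.004 -0.013 0 0 0 0;
q1.53 1 -0.001 -0.013 0 0 0 0;
q1.66 1 0 -0.013 0 0 0 0;
q1.80 1 0.002 -0.014 0 0 0 0;
q1.93 1 0.004 -0.013 0 0 0 0;
q2.07 1 0.006 -0.012 0 0 0 0;
q2.20 1 0.007 -0.011 0 0 0 0;
```

Request:
arm_command(
  targets="1 -0.013 -0.003 0 0 0 0; 1 -0.013 -0.005 0 0 0 0; 1 -0.011 -0.007 0 0 0 0; 1 -0.011 -0.008 0 0 0 0; 1 -0.009 -0.01 0 0 0 0",
)

```text
clock: 5.1
tcp_pos: [660.9, -47.3, 260.9]
tool_rot: [[-0.845, 0.292, 0.449], [0.259, 0.956, -0.135], [-0.469, 0.003, -0.883]]
force: [1.7, 5.8, -1.2]
grip_width: 14.9
grasp_force: 30.0
```

Request:
arm_command(
  targets="1 -0.009 -0.01 0 0 0 0; 1 -0.006 -0.012 0 0 0 0; 1 -0.005 -0.013 0 0 0 0; 1 -0.004 -0.013 0 0 0 0; 1 -0.001 -0.013 0 0 0 0",
)

```text
clock: 5.6
tcp_pos: [666.3, -113.0, 274.1]
tool_rot: [[-0.841, 0.292, 0.455], [0.259, 0.956, -0.136], [-0.475, 0.003, -0.88]]
force: [10.3, 2.1, -2.4]
grip_width: 15.1
grasp_force: 30.0
```

Request:
arm_command(
  targets="1 -0.002 -0.013 0 0 0 0; 1 0.001 -0.014 0 0 0 0; 1 0.004 -0.013 0 0 0 0; 1 0.006 -0.012 0 0 0 0; 1 0.007 -0.011 0 0 0 0",
)

```text
clock: 6.1
tcp_pos: [634.8, -170.3, 267.3]
tool_rot: [[-0.839, 0.294, 0.458], [0.259, 0.956, -0.139], [-0.478, 0.002, -0.878]]
force: [56.6, 35.3, 5.8]
grip_width: 12.4
grasp_force: 35.7
```

```bash
python3 - <<'E'
from h import *
s=env.get_state();xs,ys,a=axes();t=np.array(s["tcp_pos"]);d=t-np.array([622.3,-1.8,234.3])
print("moved",(d@xs).round(1),(d@ys).round(1),(d@a).round(1),"force xs,ys,a",[(np.array(s["force"])@k).round(1) for k in(xs,ys,a)],s["clock"])
# circle: which q0 gives d
for q0 in(.15,.18,.21,.24,.27):
    w=np.array([np.sin(q0)*100+d@xs,np.cos(q0)*100+d@ys]);print(q0,np.hypot(*w).round(1),np.arctan2(w[0],w[1]).round(3))
save("scene","pics/s3.png")
E
```

```text
moved 69.6 -157.4 0.4 force xs,ys,a [np.float64(41.4), np.float64(50.4), np.float64(-15.4)] 6.1
0.15 102.9 2.176
0.18 105.6 2.164
0.21 108.4 2.153
0.24 111.2 2.144
0.27 114.0 2.136
```

At the stop, pressing tangentially with 65 N. I relieve that, then release and check.

Request:
arm_command(
  targets="1 -0.001 0.002 0 0 0 0; 1 -0.001 0.001 0 0 0 0; 1 0 0 0 0 0 0; 1 0 0 0 0 0 0; 1 0 0 0 0 0 0",
)

```text
clock: 6.65
tcp_pos: [636.4, -168.8, 267.7]
tool_rot: [[-0.841, 0.294, 0.454], [0.258, 0.956, -0.142], [-0.475, -0.002, -0.88]]
force: [9.6, -8.6, 0.3]
grip_width: 12.6
grasp_force: 29.6
```

Request:
arm_command(
  targets="-1 0 0 0 0 0 0; -1 0 0 0 0 0 0; -1 0 0 0 0 0 0; -1 0 0 -0.01 0 0 0; -1 0 0 -0.03 0 0 0",
)

```text
clock: 7.15
tcp_pos: [616.0, -160.8, 299.6]
tool_rot: [[-0.847, 0.292, 0.445], [0.259, 0.956, -0.135], [-0.465, 0.001, -0.885]]
force: [-0.1, 0.1, -0.3]
grip_width: 50.1
grasp_force: 0.0
```

Request:
arm_command(
  targets="-1 0 0 -0.04 0 0 0; -1 0 0 -0.04 0 0 0; -1 -0.02 0.03 0 0 0 0; -1 0 0.04 0 0 0 0; -1 0 0.04 0 0 0 0",
)

```text
clock: 7.65
tcp_pos: [629.7, -49.2, 382.8]
tool_rot: [[-0.843, 0.294, 0.45], [0.259, 0.956, -0.138], [-0.471, 0.0, -0.882]]
force: [0.9, -0.3, -0.6]
grip_width: 87.8
grasp_force: 0.0
```

```bash
python3 - <<'E'
from h import *
s=env.get_state();print(s["clock"],s["tcp_pos"].round(1),np.round(s["joints"],1),s["grip_width"])
ims=[]
for n in ["wrist","scene","top"]:
    c=cam(n);im=save(n,f"pics/{n}4.png");ims.append(im)
    for t in ["lock_nut","lock_nut_grip","set_nut","set_nut_corner","cover_knob","cover_pivot"]:
        print(n,t,[(np.round(r["point"],1).tolist(),round(r["p"],2)) for r in env.spot_point(t,n)[:2]])
a=cv2.imread("pics/scene4.png")[150:290,220:390]
cv2.imwrite("pics/c4.png",np.vstack([cv2.imread("pics/wrist4.png")[:,:],]))
cv2.imwrite("pics/c4b.png",cv2.resize(a,None,fx=4,fy=4,interpolation=3))
E
```

```text
7.65 [629.7 -49.2 382.8] [-14.8  15.2  65.5  -1.1  71.2 -87.6] 87.82998420923629
wrist lock_nut [([334.2, 60.5], 0.91)]
wrist lock_nut_grip [([334.6, 57.1], 0.72)]
wrist set_nut []
wrist set_nut_corner [([329.4, 97.1], 0.86)]
wrist cover_knob [([121.7, 168.4], 0.87)]
wrist cover_pivot [([197.8, 45.3], 0.78)]
scene lock_nut [([287.3, 223.1], 0.59)]
scene lock_nut_grip [([292.4, 212.6], 0.6)]
scene set_nut [([284.7, 225.7], 0.63)]
scene set_nut_corner [([281.3, 208.6], 0.75)]
scene cover_knob [([347.8, 152.4], 0.68)]
scene cover_pivot [([342.7, 194.1], 0.62)]
top lock_nut [([266.3, 209.9], 0.44)]
top lock_nut_grip [([263.0, 214.6], 0.43)]
top set_nut [([268.9, 207.6], 0.39)]
top set_nut_corner []
top cover_knob [([346.5, 217.8], 0.73)]
top cover_pivot []
```

View pics/c4.png

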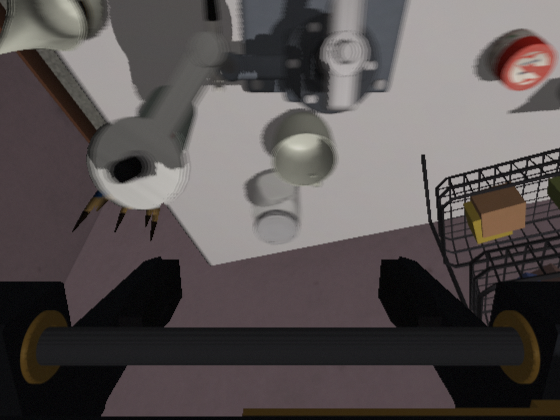

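The cover is open at the stop (knob at (122,168)), and the lock nut's bar lies nearly along the image's vertical at (345,50). This picture is blurred, so I move above the nut and let the arm settle.

```bash
python3 - <<'E'
from h import *
xs,ys,a=axes();Rt=np.c_[-xs,ys,-a]
plan(Rt,np.array([628.5,-2.6,183.4])+a*130,-1,4)
E
```

```text
-1 0.027 0.011 0.009 0 0 0; -1 0.026 0.012 0.01 0 0 0; -1 0.027 0.011 0.009 0 0 0; -1 0.026 0.011 0.01 0 0 0
end [570.5  15.  298.2] err [ 0.4 -0.2  0.1] [ 0. -0.  0.]
```

Request:
arm_command(
  targets="-1 0.036 0.015 0.013 0 0 0; -1 0.036 0.015 0.013 0 0 0; -1 0.034 0.015 0.012 0 0 0; -1 0 0 0 0 0 0; -1 0 0 0 0 0 0",
)

```text
clock: 9.2
tcp_pos: [570.9, 15.2, 298.9]
tool_rot: [[-0.844, 0.292, 0.45], [0.257, 0.957, -0.137], [-0.47, 0.0, -0.883]]
force: [0.3, -0.6, 0.4]
grip_width: 88.0
grasp_force: 0.0
```

```bash
python3 - <<'E'
from h import *
s=env.get_state();print(s["clock"],s["tcp_pos"].round(1))
n="wrist"
c=cam(n);im=save(n,f"pics/w5.png")
import pickle;pickle.dump(c,open("w5.pkl","wb"))
for t in ["lock_nut","lock_nut_grip","set_nut","set_nut_corner","cover_knob","cover_pivot"]:
    print(n,t,[(np.round(r["point"],1).tolist(),round(r["p"],2)) for r in env.spot_point(t,n)[:2]])
cv2.imwrite("pics/c5.png",cv2.resize(cv2.imread("pics/w5.png")[70:270,150:410],None,fx=3,fy=3,interpolation=3))
E
```

```text
9.2 [570.9  15.2 298.9]
wrist lock_nut [([279.5, 190.2], 0.58)]
wrist lock_nut_grip [([279.3, 198.0], 0.7), ([271.7, 210.9], 0.63)]
wrist set_nut [([279.5, 197.7], 0.23)]
wrist set_nut_corner []
wrist cover_knob []
wrist cover_pivot [([124.2, 219.9], 0.82)]
```

View pics/c5.png

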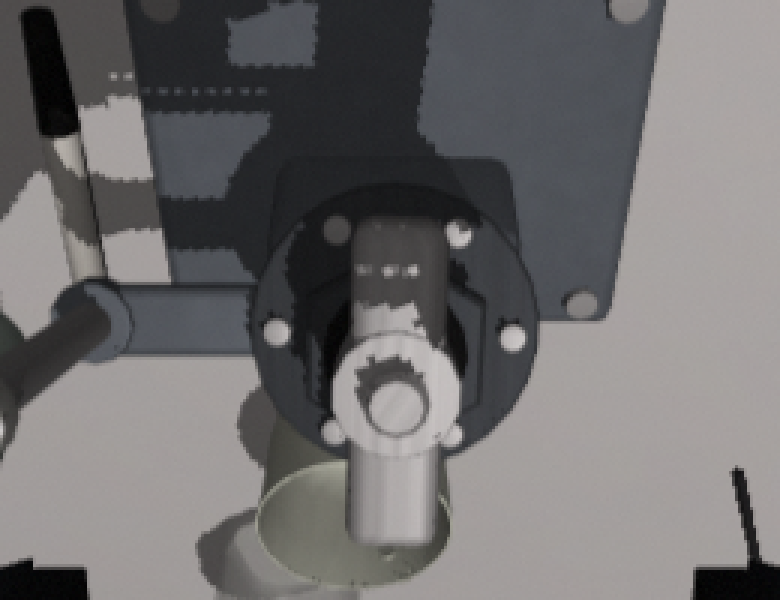

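The crop shows the bar running from (395,218) to (393,545) in crop pixels, with the spindle tip at (397,408). There is also a disc about 42 px across around the spindle at (395,395). I'll work out its height and the bar's pose.

```bash
python3 - <<'E'
from h import *
import pickle;from scipy.optimize import least_squares
c=pickle.load(open("w5.pkl","rb"))
# crop px: bar corners (top face), tip centre
px=lambda u:(150+u[0]/3,70+u[1]/3)
xs,ys,a=axes()
G0=np.array([628.5,-2.6,183.4])
ends=[((352,222),-42,1),((447,222),-42,-1)]
def P(v,x,y,z):
    dx,dy,h,th=v[:4];X=np.cos(th)*xs+np.sin(th)*ys;Y=-np.sin(th)*xs+np.cos(th)*ys
    return G0+dx*xs+dy*ys+h*a+X*x+Y*y+z*a
# far end bar lower edge (bottom of image) corners top face (345,540),(436,540)
# image right = +ys? check
print("ys px",proj("w",G0+10*ys,c)-proj("w",G0,c),"xs",proj("w",G0+10*xs,c)-proj("w",G0,c),"a",proj("w",G0+10*a,c)-proj("w",G0,c))
O=[((-42,-12,12),(352,222)),((-42,12,12),(447,222)),((42,-12,12),(346,543)),((42,12,12),(436,543))]
def f(v): return np.concatenate([(proj("w",P(v,*m),c)-px(k)) for m,k in O]+[proj("w",P(v,0,0,v[4]),c)-px((397,408)),[(v[4]-22.5)/3,(v[2])/4]])
r=least_squares(f,[0,0,0,0,22]);v=r.x;print(v.round(2),r.fun.round(1))
for z in(12,14,18,22):
    C=proj("w",P(v,0,0,z),c);print(z,((C-[150,70])*3).round(0),"r16",(proj("w",P(v,0,16,z),c)-C)[0].round(1)*3)
print("grip",P(v,0,0,0).round(1))
for n,k in(("scene",(292.4,212.6)),("scene",(289.3,212.4)),("top",(263,214.6))):print(n,proj(n,P(v,0,0,0)).round(1),k)
E
cp pics/scene4.png /tmp; python3 -c "
import cv2
a=cv2.imread('pics/scene4.png')[185:275,240:360]
cv2.imwrite('pics/c6.png',cv2.resize(a,None,fx=6,fy=6,interpolation=3))"
```

```text
ys px [1.27933243e+01 1.26238310e-02] xs [-1.11086754e-02  1.22716790e+01] a [-0.00521845  3.31581949]
[-2.260e+00  1.930e+00 -3.950e+00 -2.000e-02  2.597e+01] [-0.7 -0.3  0.7  0.4  0.   0.2  0.4  0.8 -0.4 -1.1  1.2 -1. ]
12 [395. 390.] r16 63.300000000000004
14 [395. 392.] r16 63.599999999999994
18 [396. 396.] r16 64.5
22 [396. 401.] r16 65.4
grip [628.9  -0.7 178.9]
scene [289.  216.1] (292.4, 212.6)
scene [289.  216.1] (289.3, 212.4)
top [263.7 215.2] (263, 214.6)
```

View pics/c6.png

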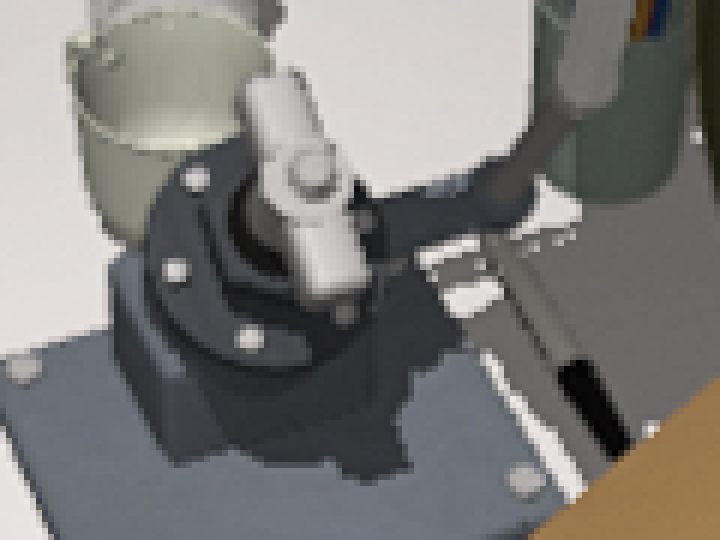

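```bash
python3 - <<'E'
from h import *
import pickle
c=pickle.load(open("w5.pkl","rb"));xs,ys,a=axes();G0=np.array([628.5,-2.6,183.4])
from scipy.optimize import least_squares
px=lambda u:(150+u[0]/3,70+u[1]/3)
O=[((-42,-12,12),(352,222)),((-42,12,12),(447,222)),((42,-12,12),(346,543)),((42,12,12),(436,543))]
# scene crop6: px=240+u/6,185+v/6 ; bar corners top face far end (245,92)?,(300,75)? near (300,300),(365,285); tip (313,172)
S=[((42,0,12),(272,80)),((-42,0,12),(337,262))]
cs=cam("scene")
def P(v,x,y,z):
    dx,dy,h,th=v[:4];X=np.cos(th)*xs+np.sin(th)*ys;Y=-np.sin(th)*xs+np.cos(th)*ys
    return G0+dx*xs+dy*ys+h*a+X*x+Y*y+z*a
def f(v,ws=1): 
    ps=np.array(v[4:6])
    return np.concatenate([(proj("w",P(v,*m),c)-px(k)) for m,k in O]+[proj("w",P(v,0,0,22.5),c)-px((397,408)),proj("s",P(v,0,0,22.5),cs)+ps-(240+313/6,185+172/6)]+[proj("s",P(v,*m),cs)+ps-(240+k[0]/6,185+k[1]/6) for m,k in S]+[ps/1.0])
r=least_squares(f,[0,0,0,0,0,0]);print(r.x.round(2),r.fun.round(1));v=r.x
print("grip",P(v,0,0,0).round(1))
Rt=np.c_[-(np.cos(v[3])*xs+np.sin(v[3])*ys),-np.sin(v[3])*xs+np.cos(v[3])*ys,-a]
plan(Rt,P(v,0,0,0)+a*(9-18.7+1),-1,5)
E
```

```text
[-1.76  1.9  -5.21 -0.02  0.77 -0.17] [-0.6  0.2  0.6  1.   0.   0.2  0.2  0.8 -0.5 -2.1 -0.6 -1.3 -1.1 -2.4
  0.9  3.9  0.8 -0.2]
grip [629.9  -1.  178. ]
-1 0.001 0 0.029 0 0 0.2; -1 0 0.001 0.029 0 0 0.3; -1 0.001 0 0.028 0 0 0.2; -1 0 0.001 0.029 0 0 0.3; -1 0.001 0 0.029 0 0 0.2
end [633.8  -2.6 170.1] err [-0.  -0.4 -0.2] [0. 0. 0.]
```

Request:
arm_command(
  targets="-1 0.001 0 0.029 0 0 0.2; -1 0 0.001 0.029 0 0 0.3; -1 0.001 0 0.028 0 0 0.2; -1 0 0.001 0.029 0 0 0.3; -1 0.001 0 0.029 0 0 0.2",
)

```text
clock: 10.05
tcp_pos: [634.1, -2.4, 168.9]
tool_rot: [[-0.837, 0.311, 0.45], [0.279, 0.95, -0.137], [-0.47, 0.01, -0.883]]
force: [0.6, 0.5, 0.6]
grip_width: 88.1
grasp_force: 0.0
```

Request:
arm_command(
  targets="1 0 0 0 0 0 0; 1 0 0 0 0 0 0; 1 0 0 0 0 0 0; 1 0 0 0 0 0 0; 1 0 0 0 0 0 0",
)

```text
clock: 10.55
tcp_pos: [633.3, -1.9, 170.9]
tool_rot: [[-0.837, 0.31, 0.451], [0.278, 0.951, -0.137], [-0.471, 0.01, -0.882]]
force: [0.1, -0.3, -0.4]
grip_width: 50.6
grasp_force: 0.0
```

Request:
arm_command(
  targets="1 0 0 0 0 0 0; 1 0 0 0 0 0 0; 1 0 0 0 0 0 0; 1 0 0 0 0 0 0; 1 0 0 0 0 0 0",
)

```text
clock: 11.05
tcp_pos: [633.2, -2.2, 169.9]
tool_rot: [[-0.838, 0.31, 0.449], [0.278, 0.951, -0.137], [-0.47, 0.01, -0.883]]
force: [-2.5, -2.3, 2.4]
grip_width: 30.6
grasp_force: 30.0
```

```bash
python3 - <<'E'
from h import *
s=env.get_state();print(s["clock"],s["tcp_pos"].round(1),s["joints"].round(1),s["grip_width"],s["grasp_force"],s["force"].round(1),s["torque"].round(2))
save("wrist","pics/w6.png")
E
```

```text
11.05 [633.2  -2.2 169.9] [ -9.5  24.5  87.7  -5.5  40.1 -77.9] 30.610091311386 30.001472532749176 [-2.5 -2.3  2.4] [-0.21  0.35 -0.11]
```

View pics/w6.png

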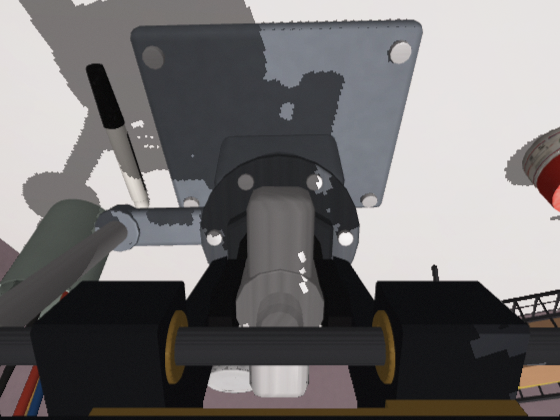

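The opening is 30.6 mm, so the pads are on the 32 mm hub with their corners able to bear on the bar. I begin turning clockwise (+z), following down 3 mm/rad.

Request:
arm_command(
  targets="1 0 0 0.0004 0 0 8.5; 1 0 0 0.0004 0 0 8.5; 1 0 0 0.0005 0 0 8.5; 1 0 0 0.0004 0 0 8.5; 1 0 0 0.0005 0 0 8.5",
)

```text
clock: 11.6
tcp_pos: [633.8, -3.1, 167.7]
tool_rot: [[-0.404, 0.798, 0.448], [0.85, 0.508, -0.138], [-0.338, 0.325, -0.883]]
force: [-6.1, -6.2, 4.4]
grip_width: 30.6
grasp_force: 30.0
```

```bash
cat > st.py <<'E'
from h import *
s=env.get_state();xs,ys,a=axes();M=np.array(s["tool_rot"]);F=np.array(s["force"]);T=np.array(s["torque"])
print("t",s["clock"],"tcp",s["tcp_pos"].round(1),"j",s["joints"].round(1),"w",round(s["grip_width"],1),"g",round(s["grasp_force"],1))
print("F tool",(M.T@F).round(1),"Tz tool",(M.T@T).round(3),"yaw",np.degrees(np.arctan2(M[:,0]@ys,-M[:,0]@xs)).round(1))
E
python3 st.py; python3 - <<'E'
from h import *
save("wrist","pics/w7.png")
E
```

```text
t 11.6 tcp [633.8  -3.1 167.7] j [ -9.5  24.7  87.8  -5.6  39.9 -35.1] w 30.6 g 30.0
F tool [-4.3 -6.6 -5.7] Tz tool [ 1.317 -0.492 -0.178] yaw 44.0
```

View pics/w7.png

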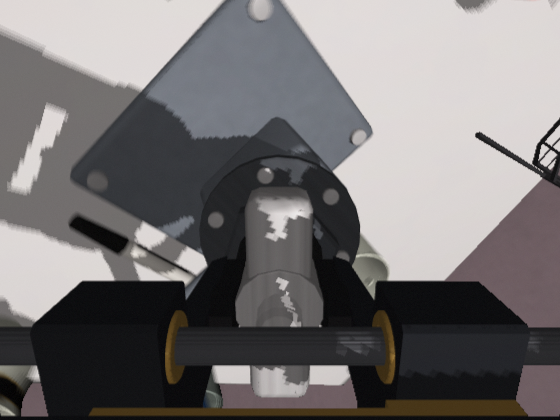

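The bar stayed aligned with the pads, turning with the tool (Tz ≈ 0.18 N m). I keep going. From here I rely on numbers, as my ten views are used up.

Request:
arm_command(
  targets="1 0 0 0.0004 0 0 8.5; 1 0 0 0.0004 0 0 8.5; 1 0 0 0.0005 0 0 8.5; 1 0 0 0.0004 0 0 8.5; 1 0 0 0.0005 0 0 8.5",
)

```text
clock: 12.15
tcp_pos: [634.1, -3.5, 165.4]
tool_rot: [[0.241, 0.862, 0.446], [0.97, -0.2, -0.139], [-0.03, 0.466, -0.884]]
force: [-9.4, -5.5, 4.9]
grip_width: 30.7
grasp_force: 30.0
```

```bash
python3 st.py
```

```text
t 12.15 tcp [634.1  -3.5 165.4] j [-9.6 24.9 87.8 -5.6 39.8  7.4] w 30.7 g 30.0
F tool [-7.8 -4.7 -7.8] Tz tool [ 1.047 -1.571 -0.241] yaw 86.5
```

Request:
arm_command(
  targets="1 0 0 0.0004 0 0 8.5; 1 0 0 0.0004 0 0 8.5; 1 0 0 0.0005 0 0 8.5; 1 0 0 0 0 0 0; 1 0 0 0 0 0 0",
)

```text
clock: 12.65
tcp_pos: [634.3, -3.5, 163.9]
tool_rot: [[0.585, 0.678, 0.445], [0.793, -0.594, -0.138], [0.171, 0.434, -0.885]]
force: [-11.1, -5.4, 3.6]
grip_width: 30.3
grasp_force: 30.0
```

```bash
python3 st.py
```

```text
t 12.65 tcp [634.3  -3.5 163.9] j [-9.6 25.1 87.9 -5.6 39.7 32.6] w 30.3 g 30.0
F tool [-10.1  -2.8  -7.4] Tz tool [ 0.484 -1.857  0.034] yaw 111.7
```

Turned 110° so far. Before the last stretch I regrasp a half turn back and 5 mm higher: this gives the last joint more range and keeps the gripper body clear of the cover's post.

Request:
arm_command(
  targets="1 -0.0015 -0.0005 0 0 0 0; -1 0 0 0 0 0 0; -1 0 0 0 0 0 0; -1 0 0 0 0 0 0; -1 0 0 -0.005 0 0 0",
)

```text
clock: 13.15
tcp_pos: [632.3, -2.9, 168.1]
tool_rot: [[0.584, 0.677, 0.448], [0.793, -0.594, -0.137], [0.173, 0.435, -0.883]]
force: [0.1, -0.6, -0.3]
grip_width: 60.5
grasp_force: 0.0
```

```bash
python3 st.py
```

```text
t 13.15 tcp [632.3  -2.9 168.1] j [-9.6 24.6 88.  -5.4 39.9 32.4] w 60.5 g 0.0
F tool [-0.5  0.2  0.4] Tz tool [ 0.293 -0.211 -0.034] yaw 111.7
```

Request:
arm_command(
  targets="-1 0 0 -0.02 0 0 0; -1 0 0 -0.02 0 0 0; -1 0 0 0 0 0 -8.5; -1 0 0 0 0 0 -8.5; -1 0 0 0 0 0 -8.5",
)

```text
clock: 13.65
tcp_pos: [614.4, 2.6, 204.5]
tool_rot: [[0.23, 0.863, 0.45], [0.972, -0.188, -0.137], [-0.034, 0.469, -0.883]]
force: [-0.6, 0.4, 0.5]
grip_width: 88.4
grasp_force: 0.0
```

Request:
arm_command(
  targets="-1 0 0 0 0 0 -8.5; -1 0 0 0 0 0 -8.5; -1 0 0 0 0 0 -8.5; -1 0 0 0 0 0 -8.5; -1 0 0 0 0 0 -8.5",
)

```text
clock: 14.15
tcp_pos: [614.4, 2.6, 204.3]
tool_rot: [[-0.413, 0.792, 0.449], [0.844, 0.518, -0.137], [-0.341, 0.323, -0.883]]
force: [0.7, 1.4, 0.6]
grip_width: 88.2
grasp_force: 0.0
```

Request:
arm_command(
  targets="-1 0 0 0 0 0 -8.5; -1 0 0 0 0 0 -8.5; -1 0 0 0 0 0 -8.5; -1 0 0 0 0 0 -8.5; -1 0 0 0 0 0 -8.5",
)

```text
clock: 14.65
tcp_pos: [614.4, 2.6, 204.2]
tool_rot: [[-0.84, 0.305, 0.449], [0.272, 0.952, -0.137], [-0.47, 0.007, -0.883]]
force: [-0.6, -0.7, 0.9]
grip_width: 88.0
grasp_force: 0.0
```

Request:
arm_command(
  targets="-1 0 0 0 0 0 -8.5; -1 0 0 0 0 0 -8.5; -1 0 0 0 0 0 -8.5; -1 0 0 0 0 0 -8.5; -1 0 0 0 0 0 -8.5",
)

```text
clock: 15.15
tcp_pos: [614.4, 2.6, 204.3]
tool_rot: [[-0.825, -0.343, 0.449], [-0.443, 0.886, -0.137], [-0.351, -0.312, -0.883]]
force: [-0.3, -0.6, 0.3]
grip_width: 87.7
grasp_force: 0.0
```

Request:
arm_command(
  targets="-1 0 0 0 0 0 -8.5; -1 0 0 0 0 0 -8.5; -1 0 0 0 0 0 -8.5; -1 0 0 0 0 0 -1.5; -1 0 0 0 0 0 0",
)

```text
clock: 15.65
tcp_pos: [614.4, 2.5, 204.1]
tool_rot: [[-0.586, -0.675, 0.449], [-0.791, 0.596, -0.137], [-0.175, -0.436, -0.883]]
force: [-0.8, -0.0, -0.1]
grip_width: 88.0
grasp_force: 0.0
```

```bash
python3 st.py; python3 - <<'E'
from h import *
import pickle
pickle.dump(cam("wrist"),open("w8.pkl","wb"))
save("wrist","pics/w8.png")
for t in["lock_nut","lock_nut_grip"]:
    for r in env.cut_out(t,"wrist")[:1]:
        m=r["region"].astype(np.uint8);ys_,xs_=np.nonzero(m);print(t,r["p"],r["box"],cv2.minAreaRect(np.c_[xs_,ys_].astype(np.float32)))
E
```

```text
t 15.65 tcp [614.4   2.5 204.1] j [  -9.3   20.6   87.7   -5.2   44.  -147.6] w 88.0 g 0.0
F tool [ 0.5  0.5 -0.3] Tz tool [-0.232  0.082  0.07 ] yaw -68.2
lock_nut 0.57 [248.8, 168.7, 314.4, 326.0] ((281.0, 248.0), (156.0, 66.0), 90.0)
lock_nut_grip 0.58 [247.0, 171.4, 317.4, 328.6] ((281.0, 248.5), (155.0, 66.0), 90.0)
```

The bar is aligned (col 281, 90°). I lower 40 mm and close.

Request:
arm_command(
  targets="-1 0 0 0.013 0 0 0; -1 0 0 0.014 0 0 0; -1 0 0 0.013 0 0 0; 1 0 0 0 0 0 0; 1 0 0 0 0 0 0",
)

```text
clock: 16.3
tcp_pos: [632.4, -3.1, 167.9]
tool_rot: [[-0.584, -0.677, 0.448], [-0.793, 0.594, -0.137], [-0.173, -0.435, -0.883]]
force: [0.4, -0.1, 0.4]
grip_width: 74.2
grasp_force: 0.0
```

Request:
arm_command(
  targets="1 0 0 0 0 0 0; 1 0 0 0 0 0 0; 1 0 0 0 0 0 0; 1 0 0 0 0 0 0; 1 0 0 0 0 0 0",
)

```text
clock: 16.8
tcp_pos: [632.4, -3.0, 168.8]
tool_rot: [[-0.584, -0.676, 0.449], [-0.793, 0.594, -0.137], [-0.174, -0.436, -0.883]]
force: [0.8, 0.0, -0.4]
grip_width: 33.9
grasp_force: 0.0
```

Request:
arm_command(
  targets="1 0 0 0 0 0 0; 1 0 0 0 0 0 0; 1 0 0 0 0 0 0; 1 0 0 0.0004 0 0 8.5; 1 0 0 0.0004 0 0 8.5",
)

```text
clock: 17.3
tcp_pos: [632.3, -2.7, 167.6]
tool_rot: [[-0.759, -0.472, 0.448], [-0.58, 0.803, -0.137], [-0.295, -0.364, -0.884]]
force: [-3.7, 4.0, 0.5]
grip_width: 28.2
grasp_force: 30.0
```

```bash
python3 st.py
```

```text
t 17.3 tcp [632.3  -2.7 167.6] j [  -9.6   24.6   88.    -5.4   39.8 -130.3] w 28.2 g 30.0
F tool [ 0.4  4.8 -2.6] Tz tool [-0.999  0.182 -0.203] yaw -51.0
```

Request:
arm_command(
  targets="1 0 0 0.0005 0 0 8.5; 1 0 0 0.0004 0 0 8.5; 1 0 0 0.0005 0 0 8.5; 1 0 0 0.0004 0 0 8.5; 1 0 0 0 0 0 0",
)

```text
clock: 17.8
tcp_pos: [632.9, -2.6, 166.2]
tool_rot: [[-0.893, 0.031, 0.448], [-0.034, 0.99, -0.136], [-0.448, -0.137, -0.884]]
force: [-5.3, 6.1, 3.6]
grip_width: 28.6
grasp_force: 30.0
```

```bash
python3 st.py; python3 - <<'E'
from h import *
save("wrist","pics/w9.png")
for t in["lock_nut"]:
    for r in env.cut_out(t,"wrist")[:1]:
        m=r["region"].astype(np.uint8);ys_,xs_=np.nonzero(m);print(t,r["p"],r["box"],cv2.minAreaRect(np.c_[xs_,ys_].astype(np.float32)))
E
```

```text
t 17.8 tcp [632.9  -2.6 166.2] j [ -9.6  24.7  88.   -5.4  39.6 -96.3] w 28.6 g 30.0
F tool [ 2.9  5.4 -6.3] Tz tool [-0.919  0.791 -0.106] yaw -17.1
lock_nut 0.76 [237.3, 188.7, 323.6, 392.0] ((279.5, 289.5), (203.0, 81.0), 90.0)
```

Request:
arm_command(
  targets="1 0 0 0.0003 0 0 6; 1 0 0 0.0003 0 0 6; 1 0 0 0.0003 0 0 6; 1 0 0 0.0003 0 0 6; 1 0 0 0.0003 0 0 6",
)

```text
clock: 18.4
tcp_pos: [633.6, -2.4, 165.2]
tool_rot: [[-0.759, 0.473, 0.448], [0.465, 0.875, -0.136], [-0.457, 0.105, -0.883]]
force: [-8.5, 8.5, 6.6]
grip_width: 28.7
grasp_force: 30.0
```

```bash
python3 st.py
```

```text
t 18.4 tcp [633.6  -2.4 165.2] j [ -9.5  24.9  88.   -5.4  39.5 -66.4] w 28.7 g 30.0
F tool [  7.4   4.2 -10.8] Tz tool [-0.744  1.381 -0.455] yaw 12.8
```

Torque is climbing, so the washer has been met. I go on in small steps.

Request:
arm_command(
  targets="1 0 0 0 0 0 0; 1 0 0 0.0002 0 0 3; 1 0 0 0.0001 0 0 3; 1 0 0 0.0002 0 0 3; 1 0 0 0.0001 0 0 3",
)

```text
clock: 18.9
tcp_pos: [633.9, -2.4, 164.9]
tool_rot: [[-0.645, 0.619, 0.449], [0.635, 0.761, -0.136], [-0.425, 0.197, -0.883]]
force: [-8.4, 9.8, 7.0]
grip_width: 28.7
grasp_force: 30.0
```

```bash
python3 st.py; python3 - <<'E'
from h import *
save("wrist","pics/w10.png")
for r in env.cut_out("lock_nut","wrist")[:1]:
        m=r["region"].astype(np.uint8);ys_,xs_=np.nonzero(m);print(r["p"],r["box"],cv2.minAreaRect(np.c_[xs_,ys_].astype(np.float32)))
        for row in(200,215,230,245,260): 
            k=np.nonzero(m[row])[0];print(row,k.min() if len(k) else None,k.max() if len(k) else None)
E
python3 st.py
```

```text
t 18.9 tcp [633.9  -2.4 164.9] j [ -9.5  24.9  88.   -5.4  39.4 -54.5] w 28.7 g 30.0
F tool [  8.6   3.6 -11.3] Tz tool [-0.468  1.514 -0.612] yaw 24.7
0.81 [237.9, 187.5, 324.3, 394.0] ((279.5, 289.0), (204.0, 81.0), 90.0)
200 247 305
215 244 308
230 244 308
245 245 307
260 247 312
t 19.0 tcp [633.9  -2.3 164.9] j [ -9.5  24.9  88.   -5.4  39.4 -54.5] w 28.6 g 30.0
F tool [  7.4   3.2 -11.3] Tz tool [-0.411  1.408 -0.379] yaw 24.7
```

Request:
arm_command(
  targets="1 0 0 0.0001 0 0 2; 1 0 0 0.0001 0 0 2; 1 0 0 0.0001 0 0 2; 1 0 0 0.0001 0 0 2; 1 0 0 0.0001 0 0 2",
)

```text
clock: 19.5
tcp_pos: [634.1, -2.3, 164.5]
tool_rot: [[-0.528, 0.721, 0.449], [0.757, 0.639, -0.136], [-0.385, 0.268, -0.883]]
force: [-8.9, 9.4, 6.8]
grip_width: 29.2
grasp_force: 30.0
```

```bash
python3 st.py; python3 - <<'E'
from h import *
# bar tilt in image over time (relative to tool): compare w9, w10 and now via edges of bar rows 190-260
env.capture("wrist") ; im=save("wrist","pics/w11.png")
for r in env.cut_out("lock_nut","wrist")[:1]:
    m=r["region"].astype(np.uint8);rows=np.arange(200,260);e=np.array([(np.nonzero(m[k])[0].min()+np.nonzero(m[k])[0].max())/2 for k in rows]);print(np.polyfit(rows,e,1),e.mean(),r["box"])
E
python3 st.py
```

```text
t 19.5 tcp [634.1  -2.3 164.5] j [ -9.5  25.   88.   -5.4  39.4 -44.5] w 29.2 g 30.0
F tool [  9.2   1.4 -11.3] Tz tool [-0.242  1.639 -0.45 ] yaw 34.7
[5.70714087e-02 2.63335445e+02] 276.43333333333334 [237.6, 185.6, 321.7, 392.9]
t 19.65 tcp [634.1  -2.3 164.5] j [ -9.5  25.   88.   -5.4  39.4 -44.6] w 28.9 g 30.0
F tool [  8.1   2.3 -11.7] Tz tool [-0.306  1.555 -0.386] yaw 34.6
```

```bash
python3 - <<'E'
from h import *
for i in range(6):
    env.capture("top");s=env.get_state();M=np.array(s["tool_rot"]);print((M.T@s["torque"]).round(3)[2],(M.T@s["force"]).round(1))
g=lambda f:cv2.GaussianBlur(cv2.imread(f,0),(3,3),0)[185:270]
for f in("w7","w9","w10","w11"):
    e=np.abs(cv2.Sobel(g(f"pics/{f}.png"),cv2.CV_32F,1,0))
    out=[]
    for lo,hi in((235,262),(296,325)):
        x=np.arange(lo,hi);c=lo+e[:,lo:hi].argmax(1);p=np.polyfit(np.arange(85),c,1)
        k=np.abs(c-np.polyval(p,np.arange(85)))<4;p=np.polyfit(np.arange(85)[k],c[k],1);out.append((round(p[0],3),round(np.polyval(p,40),1),int(k.sum())))
    print(f,out)
E
```

```text
-0.324 [  9.7   2.4 -11.9]
-0.373 [  9.    2.5 -11.7]
-0.303 [  9.    2.  -11.9]
-0.302 [  8.4   1.8 -11.6]
-0.368 [  8.4   2.8 -12.1]
-0.394 [  8.3   2.1 -10.8]
w7 [(np.float64(-0.049), np.float64(246.3), 71), (np.float64(0.037), np.float64(311.8), 56)]
w9 [(np.float64(-0.044), np.float64(248.4), 79), (np.float64(0.017), np.float64(311.8), 64)]
w10 [(np.float64(0.008), np.float64(245.2), 78), (np.float64(0.064), np.float64(308.9), 77)]
w11 [(np.float64(0.006), np.float64(245.2), 80), (np.float64(0.127), np.float64(307.7), 73)]
```

Request:
arm_command(
  targets="1 0 0 0.0001 0 0 2.5; 1 0 0 0.0001 0 0 2.5; 1 0 0 0.0002 0 0 2.5; 1 0 0 0.0001 0 0 2.5; 1 0 0 0.0001 0 0 2.5",
)

```text
clock: 20.45
tcp_pos: [634.5, -2.3, 164.2]
tool_rot: [[-0.359, 0.818, 0.449], [0.878, 0.46, -0.136], [-0.318, 0.346, -0.883]]
force: [-8.3, 10.7, 7.8]
grip_width: 29.0
grasp_force: 30.0
```

```bash
cat > e.py <<'E'
from h import *
import sys
f=sys.argv[1];T=[]
s=env.get_state();M=np.array(s["tool_rot"]);print("moving Tz",(M.T@s["torque"]).round(3)[2],(M.T@s["force"]).round(1))
save("wrist",f"pics/{f}.png")
for i in range(3):
    env.capture("top");s=env.get_state();M=np.array(s["tool_rot"]);T.append((M.T@s["torque"])[2])
print("static",np.mean(T).round(3),"w",s["grip_width"],"j6",s["joints"][5],s["clock"])
e=np.abs(cv2.Sobel(cv2.GaussianBlur(cv2.imread(f"pics/{f}.png",0),(3,3),0)[185:270],cv2.CV_32F,1,0))
for lo,hi in((230,262),(292,325)):
    c=lo+e[:,lo:hi].argmax(1);p=np.polyfit(np.arange(85),c,1)
    k=np.abs(c-np.polyval(p,np.arange(85)))<4;p=np.polyfit(np.arange(85)[k],c[k],1);print(p.round(3),k.sum())
E
python3 e.py w12
```

```text
moving Tz -0.458 [  9.9   0.8 -12. ]
static -0.254 w 29.052215936644245 j6 -32.07486554814153 20.65
[-1.01000e-01  2.53444e+02] 50
[8.90000e-02 3.04948e+02] 62
```

Request:
arm_command(
  targets="1 0.0012 0 0 0 0 0; 1 0 0 0.0001 0 0 3; 1 0 0 0.0002 0 0 3; 1 0 0 0.0001 0 0 3; 1 0 0 0.0002 0 0 3",
)

```text
clock: 21.15
tcp_pos: [634.8, -2.2, 163.8]
tool_rot: [[-0.18, 0.874, 0.45], [0.954, 0.267, -0.137], [-0.24, 0.405, -0.882]]
force: [-8.8, 5.7, 11.0]
grip_width: 28.3
grasp_force: 30.0
```

```bash
python3 e.py w13
```

```text
moving Tz -0.484 [  4.4  -1.8 -14.4]
static -0.235 w 28.602910498299643 j6 -19.89279808952902 21.35
[2.90000e-02 2.43425e+02] 79
[5.20000e-02 3.06486e+02] 73
```

Request:
arm_command(
  targets="1 0 0 0.0001 0 0 2.5; 1 0 0 0.0001 0 0 2.5; 1 0 0 0.0001 0 0 2.5; 1 0 0 0.0001 0 0 2.5; 1 0 0 0.0001 0 0 2.5",
)

```text
clock: 21.85
tcp_pos: [635.1, -2.2, 163.5]
tool_rot: [[0.012, 0.893, 0.451], [0.989, 0.056, -0.137], [-0.147, 0.448, -0.882]]
force: [-8.5, 6.0, 10.4]
grip_width: 28.4
grasp_force: 30.0
```

```bash
python3 e.py w14; python3 - <<'E'
from h import *
for n in("scene",):
    save(n,"pics/s14.png")
    for t in["set_nut_corner","set_nut"]:print(t,[(np.round(r["point"],1).tolist(),round(r["p"],2)) for r in env.spot_point(t,n)[:2]])
a=cv2.imread("pics/scene4.png");b=cv2.imread("pics/s14.png")
E
```

```text
moving Tz -0.817 [  4.3  -2.6 -13.8]
static -0.289 w 28.85925477779377 j6 -7.395704944115205 22.05
[5.90000e-02 2.40517e+02] 81
[1.68000e-01 2.98741e+02] 78
set_nut_corner [([282.0, 209.4], 0.43)]
set_nut [([285.6, 223.7], 0.55)]
```

Torque has reached the guard value and the nut is more than firm by every estimate, so I stop here, release and look from above.

Request:
arm_command(
  targets="-1 0 0 0 0 0 0; -1 0 0 0 0 0 0; -1 0 0 0 0 0 0; -1 0 0 0 0 0 0; -1 0 0 -0.01 0 0 0",
)

```text
clock: 22.7
tcp_pos: [630.3, -1.8, 170.0]
tool_rot: [[0.013, 0.894, 0.447], [0.989, 0.054, -0.137], [-0.147, 0.444, -0.884]]
force: [-0.0, -0.6, -0.2]
grip_width: 66.7
grasp_force: 0.0
```

Request:
arm_command(
  targets="-1 0 0 -0.03 0 0 0; -1 0 0 -0.04 0 0 0; -1 0 0 -0.04 0 0 0; -1 0 0 0 0 0 -8.5; -1 0 0 0 0 0 -8.5",
)

```text
clock: 23.2
tcp_pos: [580.8, 13.8, 270.3]
tool_rot: [[-0.254, 0.855, 0.452], [0.928, 0.348, -0.137], [-0.275, 0.384, -0.881]]
force: [-0.1, 0.5, -0.4]
grip_width: 88.0
grasp_force: 0.0
```

Request:
arm_command(
  targets="-1 0 0 0 0 0 -8.5; -1 0 0 0 0 0 -8.5; -1 0 0 0 0 0 -8.5; -1 0 0 0 0 0 -8.5; -1 0 0 0 0 0 -8.5",
)

```text
clock: 23.7
tcp_pos: [580.9, 13.6, 268.7]
tool_rot: [[-0.766, 0.46, 0.45], [0.449, 0.883, -0.137], [-0.46, 0.097, -0.883]]
force: [0.8, -0.6, 0.3]
grip_width: 87.9
grasp_force: 0.0
```

Request:
arm_command(
  targets="-1 0 0 0 0 0 -8.5; -1 0 0 0 0 0 -8.5; -1 0 0 0 0 0 -5.5; -1 0 0 0 0 0 0; -1 0 0 0 0 0 0",
)

```text
clock: 24.2
tcp_pos: [581.0, 13.6, 268.5]
tool_rot: [[-0.882, 0.139, 0.449], [0.086, 0.987, -0.137], [-0.463, -0.082, -0.883]]
force: [-0.9, -0.4, -1.1]
grip_width: 88.1
grasp_force: 0.0
```

```bash
python3 st.py; python3 - <<'E'
from h import *
import pickle
c=cam("wrist");pickle.dump(c,open("w15.pkl","wb"));save("wrist","pics/w15.png")
xs,ys,a=axes()
for t in["lock_nut","set_nut"]:
    for r in env.cut_out(t,"wrist")[:1]:
        m=r["region"].astype(np.uint8);y_,x_=np.nonzero(m);cv2.imwrite(f"pics/m_{t}.png",m*255);print(t,round(r["p"],2),np.round(r["box"]),cv2.minAreaRect(np.c_[x_,y_].astype(np.float32)))
for t in["set_nut_corner","lock_nut_grip","cover_knob","cover_pivot"]:print(t,[(np.round(r["point"],1).tolist(),round(r["p"],2)) for r in env.spot_point(t,"wrist")[:2]])
for n in("scene","top"):
    save(n,f"pics/{n}15.png")
    for t in["set_nut_corner","lock_nut_grip","cover_knob"]:print(n,t,[(np.round(r["point"],1).tolist(),round(r["p"],2)) for r in env.spot_point(t,n)[:2]])
E
```

```text
t 24.2 tcp [581.   13.6 268.5] j [ -8.6  13.9  86.1  -5.   52.3 -89.7] w 88.1 g 0.0
F tool [ 1.3 -0.4  0.6] Tz tool [ 0.001  0.217 -0.02 ] yaw -10.2
lock_nut 0.89 [219. 183. 341. 237.] ((279.2810363769531, 208.27761840820312), (50.7358283996582, 119.26443481445312), 86.633544921875)
set_nut 0.66 [248. 162. 312. 195.] ((277.0880126953125, 178.4840087890625), (27.280033111572266, 62.788795471191406), 79.69515228271484)
set_nut_corner []
lock_nut_grip [([279.1, 212.5], 0.56)]
cover_knob [([122.0, 166.6], 0.75)]
cover_pivot [([277.2, 201.3], 0.57), ([290.1, 122.8], 0.2)]
scene set_nut_corner []
scene lock_nut_grip [([289.8, 213.4], 0.81)]
scene cover_knob [([279.0, 310.9], 0.67), ([265.3, 217.8], 0.26)]
top set_nut_corner [([269.6, 196.2], 0.54)]
top lock_nut_grip [([264.0, 211.6], 0.88), ([313.9, 220.6], 0.51)]
top cover_knob [([343.9, 215.7], 0.8)]
```

```bash
python3 - <<'E'
from h import *
import pickle
xs,ys,a=axes();G=np.array([629.9,-1.,178.])
def back(c,p,h):
    o,d=ray("w",p,c);X0=G+a*h;t=((X0-o)@a)/(d@a);X=o+d*t-X0;return np.array([X@xs,X@ys])
c=pickle.load(open("w15.pkl","rb"))
m=cv2.imread("pics/m_lock_nut.png",0)>0
# bar: upper and lower edges outside the hub
y,x=np.nonzero(m)
for nm,fn in(("top",np.min),("bot",np.max)):
    P=[]
    for k in list(range(224,252))+list(range(310,337)):
        q=np.nonzero(m[:,k])[0]
        if len(q):P.append((k,fn(q)))
    B=np.array([back(c,p,0) for p in P]);p=np.polyfit(B[:,1],B[:,0],1);print(nm,"edge angle from ys deg",np.degrees(np.arctan(p[0])).round(2),"offset",p[1].round(1),"len",np.ptp(B[:,1]).round(1))
ends=[]
for k in (x.min()+1,x.max()-1):
    q=np.nonzero(m[:,k])[0];ends.append(back(c,(k,q.mean()),0))
print("ends",ends)
# raw-image hex edges: gradients lines via HoughLinesP in w5 and w15 near the nut
for f,cc in(("w5",pickle.load(open("w5.pkl","rb"))),("w15",c)):
    g=cv2.imread(f"pics/{f}.png",0);roi=g[140:215,225:330];roi=cv2.resize(cv2.createCLAHE(4,(2,2)).apply(roi),None,fx=3,fy=3,interpolation=2)
    L=cv2.createLineSegmentDetector().detect(roi)[0].reshape(-1,4)/3
    for l in L:
        n=np.hypot(l[2]-l[0],l[3]-l[1])
        if n>9:
            A,B=back(cc,(l[0]+225,l[1]+140),-40),back(cc,(l[2]+225,l[3]+140),-40)
            d=B-A;ang=np.degrees(np.arctan2(d[1],d[0]))%180;off=abs(A[0]*d[1]-A[1]*d[0])/np.linalg.norm(d)
            if 15<off<34:print(f,(l.round(0)+[225,140,225,140]).tolist(),"ang",ang.round(1),"off",off.round(1))
E
```

```text
top edge angle from ys deg -18.36 offset -16.0 len 76.6
bot edge angle from ys deg -19.05 offset 11.2 len 78.0
ends [array([  6.70425967, -41.28879278]), array([-11.2988251 ,  40.23571931])]
w5 [275.0, 215.0, 270.0, 205.0] ang 24.9 off 17.1
w5 [225.0, 164.0, 236.0, 164.0] ang 87.6 off 17.6
w5 [249.0, 170.0, 244.0, 160.0] ang 24.6 off 20.5
w5 [308.0, 204.0, 310.0, 173.0] ang 177.9 off 25.0
w5 [299.0, 170.0, 304.0, 179.0] ang 30.5 off 20.7
w5 [312.0, 169.0, 311.0, 204.0] ang 178.7 off 27.0
w5 [306.0, 186.0, 305.0, 196.0] ang 173.7 off 22.3
w5 [254.0, 182.0, 254.0, 201.0] ang 178.9 off 24.9
w15 [274.0, 176.0, 286.0, 176.0] ang 99.2 off 20.4
w15 [254.0, 196.0, 258.0, 187.0] ang 164.5 off 20.5
w15 [286.0, 176.0, 296.0, 181.0] ang 77.5 off 20.5
w15 [263.0, 181.0, 271.0, 177.0] ang 125.8 off 20.2
w15 [296.0, 181.0, 302.0, 188.0] ang 51.7 off 20.9
```

The bar has turned 250° (4.37 rad) in all, so the tool did not slip. To check the hexagon nut I repeat the earlier viewpoint.

```bash
python3 - <<'E'
from h import *
xs,ys,a=axes();Rt=np.c_[-xs,ys,-a]
plan(Rt,np.array([570.9,15.2,298.9]),-1,2)
E
```

```text
-1 -0.003 -0.001 -0.016 0 0 5.2; -1 -0.002 -0.001 -0.016 0 0 5.1
end [570.8  15.4 298.8] err [-0.1  0.2 -0.1] [ 0. -0.  0.]
```

Request:
arm_command(
  targets="-1 -0.003 -0.001 -0.016 0 0 5.2; -1 -0.002 -0.001 -0.016 0 0 5.1; -1 0 0 0 0 0 0; -1 0 0 0 0 0 0; -1 0 0 0 0 0 0",
)

```text
clock: 25.45
tcp_pos: [570.7, 15.3, 297.8]
tool_rot: [[-0.845, 0.291, 0.448], [0.257, 0.957, -0.137], [-0.468, -0.001, -0.884]]
force: [0.5, 0.4, 0.2]
grip_width: 87.9
grasp_force: 0.0
```

```bash
python3 - <<'E'
from h import *
import pickle
xs,ys,a=axes();G=np.array([629.9,-1.,178.])
c=cam("wrist");pickle.dump(c,open("w16.pkl","wb"));save("wrist","pics/w16.png")
s=env.get_state();print(s["clock"],s["tcp_pos"].round(1))
r=env.cut_out("cover_knob","wrist")[:1];print([ (k["p"],k["box"]) for k in r]);print([(k["p"],k["point"]) for k in env.spot_point("cover_knob","wrist")[:2]])
def back(c,p,h):
    o,d=ray("w",p,c);X0=G+a*h;t=((X0-o)@a)/(d@a);X=o+d*t-X0;return np.array([X@xs,X@ys])
for f,cc in(("w5",pickle.load(open("w5.pkl","rb"))),("w16",c)):
    g=cv2.imread(f"pics/{f}.png",0).astype(float);g=(255*(np.clip(g,0,90)/90)**.6).astype(np.uint8);roi=cv2.resize(g[135:220,225:330],None,fx=4,fy=4,interpolation=2)
    L=cv2.createLineSegmentDetector().detect(roi)[0].reshape(-1,4)/4
    for l in L:
        if np.hypot(l[2]-l[0],l[3]-l[1])>7:
            A,B=back(cc,(l[0]+225,l[1]+135),-42),back(cc,(l[2]+225,l[3]+135),-42)
            d=B-A;ang=np.degrees(np.arctan2(d[1],d[0]))%180;off=abs(A[0]*d[1]-A[1]*d[0])/np.linalg.norm(d)
            if 22<off<30:print(f,(l.round(0)+[225,135,225,135]).tolist(),"ang",ang.round(1),"off",off.round(1))
# direct patch comparison, rows 160-205 near hex side edges
for f in("w5","w16"):
    g=cv2.imread(f"pics/{f}.png",0);print(f);print(g[176:202:6,244:260]);print(g[176:202:6,304:320])
E
```

```text
25.5 [570.8  15.3 297.8]
[(0.86, [34.0, 190.3, 156.3, 321.6])]
[]
w5 [305.0, 165.0, 312.0, 169.0] ang 58.7 off 26.7
w5 [312.0, 169.0, 311.0, 189.0] ang 179.3 off 27.2
w5 [254.0, 182.0, 254.0, 194.0] ang 179.1 off 25.1
w5 [311.0, 190.0, 310.0, 204.0] ang 178.4 off 27.1
w5 [308.0, 204.0, 310.0, 173.0] ang 178.1 off 25.4
w5 [254.0, 194.0, 254.0, 202.0] ang 178.8 off 25.0
w5 [311.0, 173.0, 305.0, 168.0] ang 50.5 off 25.7
w16 [230.0, 201.0, 237.0, 193.0] ang 136.1 off 25.0
w16 [302.0, 207.0, 318.0, 201.0] ang 111.8 off 24.5
w16 [263.0, 220.0, 271.0, 217.0] ang 108.9 off 24.0
w5
[[ 68  55  54  36  25  24  24  24  21  22  25  23  24  23  24  23]
 [178 182 111  40  23  25  23  22  32  37  48  30  24  22  15   8]
 [ 55  56  57  43  32  37  26  25  27  38  56  58  57  26  11   6]
 [ 55  55  55  54  54  57  55  47  34  39  55  54  51  29  15   7]
 [ 55  56  55  55  54  56  55  51  40  42  56  45  31  25  22  24]]
[[ 64  65  65  67  66  66  47  41  61  63  62  61  41  31  51  63]
 [ 18  60  65  67  67  63  44  49  62  64  62  60  85 166 179 184]
 [ 15  22  60  66  66  53  43  56  64  61  63  62  63  65  64  66]
 [ 23  60  66  67  66  49  43  62  65  64  62  63  64  65  65  68]
 [ 73  67  66  68  62  45  51  62  64  63  61  63  64  64  64  69]]
w16
[[ 27  25  23  24  24  24  24  23  22  20  24  24  25  25  24  24]
 [ 69  68  53  29  26  24  25  24  22  21  22  25  23  24  21  10]
 [ 24  41  45  28  24  24  25  29  30  35  39  42  44  45  45  47]
 [ 47  51  53  60  66  72  79  84  90  96 100 105 110 113 117 121]
 [127 132 135 138 142 148 152 157 158 159 160 160 161 161 160 159]]
[[ 83  67  63  63  64  63  64  65  66  67  70  70  70  71  71  71]
 [166 169 168 170 169 171 172 171 172 171 171 172 172 174 173 174]
 [170 170 172 174 175 177 177 179 180 181 184 186 188 188 188 186]
 [179 179 179 177 176 174 176 176 178 181 182 186 187 188 188 188]
 [182 180 176 174 165 161 155 147 142 135 129 129 121 101  92  88]]
```

```bash
python3 - <<'E'
import cv2,numpy as np
for f in("w5","w16"):
    g=cv2.imread(f"pics/{f}.png",0);print(f);print(g[158:178:2,292:318]);print(g[150:168:3,255:285:2])
A=cv2.imread("pics/w5.png",0);B=cv2.imread("pics/w16.png",0)
E
```

```text
w5
[[74 70 67 62 59 59 54 38 27 22 35 33 36 61 63 63 64 65 63 64 63 62 61 60
  60 62]
 [73 69 67 62 58 59 53 36 27 23 24 24 25 45 62 62 63 66 64 64 62 63 62 61
  60 62]
 [73 68 66 62 60 60 52 35 21 23 24 24 24 26 53 62 64 64 65 63 62 63 62 63
  61 61]
 [72 69 66 62 60 59 51 40 33 24 21 21 21 53 60 61 63 65 66 63 63 64 62 61
  63 62]
 [72 68 66 62 56 58 51 50 50 41 37 33 26 24 35 44 58 64 66 65 65 63 63 61
  63 63]
 [72 68 65 60 58 59 51 55 63 61 56 51 40 40 37 30 25 30 45 58 64 63 63 62
  61 60]
 [72 68 66 59 59 57 49 55 63 62 62 63 64 61 57 48 40 38 33 34 58 63 62 64
  63 62]
 [69 69 65 60 59 57 47 27 52 63 63 64 64 64 65 65 64 59 45 41 55 63 62 61
  62 62]
 [70 68 65 59 59 56 45 22 19 46 60 65 65 64 64 66 66 66 51 41 61 62 61 63
  61 63]
 [70 67 64 59 60 54 42 21 15 16 36 61 64 65 65 67 66 66 47 41 61 63 62 61
  41 31]]
[[ 24  24  47  66  66  41  39  57  63  66  69  67  70  71  72]
 [ 23  26  23  24  24  26  45  60  63  70  70  70  69  72  72]
 [ 24  24  24  25  25  24  44  60  64  69  70  69  70  72  73]
 [ 23  25  25  22  25  22  41  98  98  95  72  97 149 108  79]
 [ 25  25  24 
[... 536 characters left out ...]
 11 16 22 25 25 25 24 25 25 21 22 23 20 18 18 26 35 50 48 46 44 44 46
  47 48]
 [11  8  7  8 11 17 23 25 25 25 28 29 34 39 40 42 44 45 46 47 46 47 49 51
  53 55]
 [ 8  7  8  5 10 18 32 36 40 42 44 44 46 46 49 47 49 51 52 53 55 57 59 61
  64 64]
 [26 31 36 40 42 45 47 46 46 47 48 52 51 54 56 58 60 60 60 63 63 62 63 62
  65 66]
 [46 45 47 48 49 51 50 53 55 57 60 72 83 67 63 63 64 63 64 65 66 67 70 70
  70 71]]
[[23 25 66 69 71 59 25 24 26 27 24 23 26 25 24]
 [25 26 23 24 23 25 23 24 26 25 25 24 23 18 17]
 [24 24 26 25 25 25 22 24 23 23 18 19 21 23 22]
 [26 24 23 24 25 25 23 19 16 21 23 23 24 38 59]
 [23 26 24 25 20 17 20 22 24 24 24 26 22 23 24]
 [24 19 18 22 21 24 24 27 23 20 15 17 10  8  6]]
```

```bash
python3 - <<'E'
from h import *
import pickle
xs,ys,a=axes();G=np.array([629.9,-1.,178.])
def back(c,p,h):
    o,d=ray("w",p,c);X0=G+a*h;t=((X0-o)@a)/(d@a);X=o+d*t-X0;return np.array([X@xs,X@ys])
for f in("w5","w16"):
    c=pickle.load(open(f+".pkl","rb"));g=cv2.GaussianBlur(cv2.imread(f"pics/{f}.png",0),(3,1),0).astype(float)
    for nm,pr,cols in(("R",lambda x:158+.667*(x-292),range(286,309) if f=="w16" else range(302,311)),("L",lambda x:153-.48*(x-283),range(257,283) if f=="w16" else range(257,264))):
        P=[]
        for x in cols:
            y0=pr(x);r=np.arange(int(y0)-3,int(y0)+5);w=np.clip(24-g[r,x],0,None) if f=="w16" else np.clip(g[r,x].max()*.6-g[r,x],0,None)
            if w.sum()>0:P.append((x,(w*r).sum()/w.sum()))
        P=np.array(P);l=cv2.fitLine(P.astype(np.float32),cv2.DIST_HUBER,0,.01,.01).ravel();A,B=(back(c,l[2:]+k*l[:2],-42) for k in(-8,8));d=B-A
        print(f,nm,len(P),"ang",(np.degrees(np.arctan2(d[1],d[0]))%180).round(1),"off",(abs(A[0]*d[1]-A[1]*d[0])/np.linalg.norm(d)).round(1),l.round(2))
E
```

```text
w5 R 9 ang 51.4 off 27.1 [  0.78   0.63 306.   166.49]Traceback (most recent call last):
  File "<stdin>", line 13, in <module>
cv2.error: OpenCV(4.12.0) /io/opencv/modules/imgproc/src/linefit.cpp:618: error: (-215:Assertion failed) npoints2 >= 0 || npoints3 >= 0 in function 'fitLine'
```

Hex edges agree with the earlier view within about 1 px (≤2°), so the hexagon nut is unshifted. Now the cover: I approach the knob with the fingers closing along the slope direction.

```bash
python3 - <<'E'
from h import *
xs,ys,a=axes();Rt=np.c_[ys,xs,-a];print(np.linalg.det(Rt))
plan(Rt,np.array([622.8,-167.1,274.9])+a*110,-1,13)
E
```

```text
1.0000000000000004
-1 -0.006 -0.012 -0.003 0 0 6.9; -1 -0.008 -0.012 -0.003 0 0 7; -1 -0.009 -0.01 -0.004 0 0 6.9; -1 -0.01 -0.009 -0.003 0 0 6.9; -1 -0.011 -0.008 -0.003 0 0 6.9
-1 -0.012 -0.007 -0.003 0 0 7; -1 -0.013 -0.005 -0.003 0 0 6.9; -1 -0.013 -0.004 -0.003 0 0 6.9; -1 -0.014 -0.002 -0.004 0 0 7; -1 -0.013 0 -0.003 -0.1 0 6.9
-1 -0.014 0.002 -0.003 0 0 6.9; -1 -0.013 0.003 -0.003 0 0 6.9; -1 -0.013 0.004 -0.003 0 -0.1 7
end [ 573.3 -151.8  371.6] err [-0.2  0.2 -0.4] [ 0.  0. -0.]
```

Request:
arm_command(
  targets="-1 -0.006 -0.012 -0.003 0 0 6.9; -1 -0.008 -0.012 -0.003 0 0 7; -1 -0.009 -0.01 -0.004 0 0 6.9; -1 -0.01 -0.009 -0.003 0 0 6.9; -1 -0.011 -0.008 -0.003 0 0 6.9",
)

```text
clock: 26.1
tcp_pos: [572.1, -49.2, 327.3]
tool_rot: [[-0.526, 0.723, 0.449], [0.759, 0.637, -0.137], [-0.385, 0.268, -0.883]]
force: [0.5, -0.6, 0.6]
grip_width: 88.2
grasp_force: 0.0
```

Request:
arm_command(
  targets="-1 -0.012 -0.007 -0.003 0 0 7; -1 -0.013 -0.005 -0.003 0 0 6.9; -1 -0.013 -0.004 -0.003 0 0 6.9; -1 -0.014 -0.002 -0.004 0 0 7; -1 -0.013 0 -0.003 0 0 6.9",
)

```text
clock: 26.6
tcp_pos: [572.4, -113.8, 355.7]
tool_rot: [[-0.021, 0.893, 0.449], [0.986, 0.092, -0.137], [-0.164, 0.44, -0.883]]
force: [0.0, -0.3, 0.6]
grip_width: 88.0
grasp_force: 0.0
```

Request:
arm_command(
  targets="-1 -0.014 0.002 -0.003 0 0 6.9; -1 -0.013 0.003 -0.003 0 0 6.9; -1 -0.013 0.004 -0.003 0 0 7; -1 0 0 0 0 0 0; -1 0 0 0 0 0 0",
)

```text
clock: 27.1
tcp_pos: [573.0, -151.7, 371.8]
tool_rot: [[0.291, 0.845, 0.448], [0.957, -0.257, -0.137], [-0.0, 0.469, -0.883]]
force: [0.5, 0.5, -0.4]
grip_width: 88.0
grasp_force: 0.0
```

```bash
python3 st.py; python3 - <<'E'
from h import *
import pickle
xs,ys,a=axes();c=cam("wrist");pickle.dump(c,open("w17.pkl","wb"));im=save("wrist","pics/w17.png")
K=np.array([622.8,-167.1,274.9])
sp=[(k["p"],np.round(k["point"],1)) for k in env.spot_point("cover_knob","wrist")[:2]];print(sp,"pred",proj("w",K,c).round(1))
r=env.cut_out("cover_knob","wrist")[:1]
for k in r:print(k["p"],np.round(k["box"]),"plate pred",proj("w",K-21*a,c).round(1))
# dark blob of knob within plate box
b=[int(v) for v in r[0]["box"]];g=cv2.cvtColor(im,cv2.COLOR_RGB2GRAY);m=r[0]["region"]&(g<60)
n,l,s,ce=cv2.connectedComponentsWithStats(m.astype(np.uint8));print([(s[i].tolist(),ce[i].round(1).tolist()) for i in range(1,n) if s[i][4]>60])
print("top pred",proj("w",K+13*a,c).round(1))
for h,p in((0,sp[0][1]),) if sp else ():
    o,d=ray("w",p,c);t=((K-o)@a)/(d@a);X=o+d*t-K;print("knob offs xs,ys",(X@xs).round(1),(X@ys).round(1))
E
```

```text
t 27.1 tcp [ 573.  -151.7  371.8] j [-28.6  10.9  73.    5.8  68.8 -12.4] w 88.0 g 0.0
F tool [0.6 0.1 0.5] Tz tool [ 0.303 -0.109 -0.017] yaw 89.9
[(0.92, array([275.9, 204.6])), (0.53, array([165.6,  30.6]))] pred [279.5 210.1]
0.74 [149. 105. 323. 240.] plate pred [279.5 202.7]
[([265, 191, 22, 30, 548], [275.8, 205.8])]
top pred [279.4 215.3]
knob offs xs,ys -2.6 4.2
```

```bash
python3 - <<'E'
from h import *
xs,ys,a=axes();Rt=np.c_[ys,xs,-a]
plan(Rt,np.array([622.8,-167.1,274.9])-2.5*xs+3.3*ys-13*a,-1,5)
# arc from 2.2 to 0 in tool axes x=ys,y=xs
p=lambda q:100*np.array([np.cos(q),np.sin(q)])
prev=p(2.2);o=[]
for i in range(1,16):
    q=2.2*(1-i/15);d=np.round(p(q)-prev);prev=prev+d;o.append("1 %g %g 0 0 0 0"%(d[0]/1000,d[1]/1000))
for i in(0,5,10):print("; ".join(o[i:i+5]))
E
```

```text
-1 0 0 0.025 0 0 0; -1 0.001 -0.001 0.024 0 0 0; -1 0 0 0.025 0 0 0; -1 0.001 0 0.025 0 0 0; -1 0 -0.001 0.024 0 -0.1 0.1
end [ 627.1 -165.5  262.4] err [-0.3 -0.4  0.1] [-0.  0. -0.]
1 0.012 0.008 0 0 0 0; 1 0.014 0.006 0 0 0 0; 1 0.014 0.003 0 0 0 0; 1 0.015 0.002 0 0 0 0; 1 0.014 -0 0 0 0 0
1 0.015 -0.003 0 0 0 0; 1 0.014 -0.005 0 0 0 0; 1 0.013 -0.006 0 0 0 0; 1 0.012 -0.009 0 0 0 0; 1 0.01 -0.01 0 0 0 0
1 0.009 -0.011 0 0 0 0; 1 0.007 -0.013 0 0 0 0; 1 0.006 -0.014 0 0 0 0; 1 0.003 -0.014 0 0 0 0; 1 0.001 -0.015 0 0 0 0
```

Request:
arm_command(
  targets="-1 0 0 0.025 0 0 0; -1 0.001 -0.001 0.024 0 0 0; -1 0 0 0.025 0 0 0; -1 0.001 0 0.025 0 0 0; -1 0 -0.001 0.024 0 0 0",
)

```text
clock: 27.75
tcp_pos: [627.7, -165.6, 261.7]
tool_rot: [[0.292, 0.845, 0.449], [0.956, -0.258, -0.137], [0.0, 0.469, -0.883]]
force: [-0.6, 0.3, -0.2]
grip_width: 88.0
grasp_force: 0.0
```

Request:
arm_command(
  targets="1 0 0 0 0 0 0; 1 0 0 0 0 0 0; 1 0 0 0 0 0 0; 1 0 0 0 0 0 0; 1 0 0 0 0 0 0",
)

```text
clock: 28.25
tcp_pos: [627.2, -166.1, 263.8]
tool_rot: [[0.294, 0.843, 0.45], [0.956, -0.26, -0.138], [0.001, 0.471, -0.882]]
force: [0.5, 0.7, -0.6]
grip_width: 50.3
grasp_force: 0.0
```

Request:
arm_command(
  targets="1 0 0 0 0 0 0; 1 0 0 0 0 0 0; 1 0 0 0 0 0 0; 1 0 0 0 0 0 0; 1 0 0 0 0 0 0",
)

```text
clock: 28.75
tcp_pos: [626.8, -165.8, 262.4]
tool_rot: [[0.294, 0.844, 0.448], [0.956, -0.26, -0.136], [0.002, 0.468, -0.884]]
force: [-2.7, 1.6, 0.5]
grip_width: 14.7
grasp_force: 30.0
```

```bash
python3 st.py
```

```text
t 28.75 tcp [ 626.8 -165.8  262.4] j [-27.1  20.2  77.8   5.8  54.6 -12.2] w 14.7 g 30.0
F tool [ 0.7 -2.5 -1.9] Tz tool [0.76  0.089 0.063] yaw 90.1
```

Request:
arm_command(
  targets="1 0.012 0.008 0 0 0 0; 1 0.014 0.006 0 0 0 0; 1 0.014 0.003 0 0 0 0; 1 0.015 0.002 0 0 0 0; 1 0.014 0 0 0 0 0",
)

```text
clock: 29.25
tcp_pos: [661.7, -105.1, 270.6]
tool_rot: [[0.294, 0.847, 0.443], [0.956, -0.26, -0.138], [-0.002, 0.464, -0.886]]
force: [-20.4, -1.1, 1.0]
grip_width: 14.7
grasp_force: 30.0
```

```bash
python3 st.py
```

```text
t 29.25 tcp [ 661.7 -105.1  270.6] j [-19.5  22.2  73.1   1.2  57.   -2.9] w 14.7 g 30.0
F tool [ -7.1 -16.6  -9.8] Tz tool [ 2.826 -1.158 -0.435] yaw 90.0
```

Request:
arm_command(
  targets="1 0.015 -0.006 0 0 0 0; 1 0.014 -0.005 0 0 0 0; 1 0.013 -0.006 0 0 0 0; 1 0.012 -0.009 0 0 0 0; 1 0.01 -0.01 0 0 0 0",
)

```text
clock: 29.75
tcp_pos: [653.3, -34.4, 255.7]
tool_rot: [[0.294, 0.842, 0.453], [0.956, -0.259, -0.138], [0.001, 0.474, -0.881]]
force: [9.5, -2.6, -2.4]
grip_width: 14.8
grasp_force: 30.0
```

```bash
python3 st.py
```

```text
t 29.75 tcp [653.3 -34.4 255.7] j [-12.6  21.4  77.2  -2.6  53.2   5.6] w 14.8 g 30.0
F tool [0.3 7.5 6.8] Tz tool [-0.787  0.12  -0.431] yaw 90.1
```

Request:
arm_command(
  targets="1 0.009 -0.01 0 0 0 0; 1 0.007 -0.013 0 0 0 0; 1 0.006 -0.014 0 0 0 0; 1 0.003 -0.014 0 0 0 0; 1 0.001 -0.01 0 0 0 0",
)

```text
clock: 30.25
tcp_pos: [609.1, 7.5, 226.9]
tool_rot: [[0.292, 0.842, 0.453], [0.956, -0.259, -0.136], [0.003, 0.473, -0.881]]
force: [9.1, 6.8, -0.6]
grip_width: 15.3
grasp_force: 30.0
```

```bash
python3 st.py
```

```text
t 30.25 tcp [609.1   7.5 226.9] j [-8.9 18.7 86.6 -5.  46.9 10.7] w 15.3 g 30.0
F tool [9.2 5.6 3.7] Tz tool [-0.634  1.513 -0.427] yaw 90.0
```

Request:
arm_command(
  targets="1 0.001 -0.003 0 0 0 0; 1 0 -0.003 0 0 0 0; 1 0 -0.002 0 0 0 0; 1 0 0 0 0 0 0; 1 0 0 0 0 0 0",
)

```text
clock: 30.75
tcp_pos: [604.6, 9.2, 224.5]
tool_rot: [[0.293, 0.84, 0.457], [0.956, -0.259, -0.137], [0.003, 0.477, -0.879]]
force: [14.7, 2.1, -0.9]
grip_width: 15.1
grasp_force: 30.0
```

```bash
python3 st.py
```

```text
t 30.75 tcp [604.6   9.2 224.5] j [-8.7 18.4 87.6 -5.3 45.9 11.1] w 15.1 g 30.0
F tool [ 6.3 11.4  7.2] Tz tool [-1.505  0.968 -0.35 ] yaw 90.1
```

Request:
arm_command(
  targets="1 0 -0.002 0 0 0 0; 1 0 -0.002 0 0 0 0; 1 0 0 0 0 0 0; 1 0 0 0 0 0 0; 1 0 0 0 0 0 0",
)

```text
clock: 31.25
tcp_pos: [604.4, 9.3, 224.7]
tool_rot: [[0.293, 0.836, 0.464], [0.956, -0.259, -0.138], [0.004, 0.484, -0.875]]
force: [30.8, -0.6, -4.3]
grip_width: 14.9
grasp_force: 30.1
```

```bash
python3 st.py
```

```text
t 31.25 tcp [604.4   9.3 224.7] j [-8.7 18.2 88.  -5.4 45.2 11.2] w 14.9 g 30.1
F tool [ 8.5 23.8 18.1] Tz tool [-3.452  1.195 -0.31 ] yaw 90.1
```

The cover is against its closed stop: the TCP no longer moves and the force rises. I ease off, release and back away.

Request:
arm_command(
  targets="1 -0.001 0.002 0 0 0 0; 1 0 0.002 0 0 0 0; -1 0 0 0 0 0 0; -1 0 0 0 0 0 0; -1 0 0 0 0 0 0",
)

```text
clock: 31.75
tcp_pos: [601.1, 8.1, 222.3]
tool_rot: [[0.294, 0.844, 0.448], [0.956, -0.26, -0.137], [0.001, 0.469, -0.883]]
force: [0.4, -0.2, -0.2]
grip_width: 37.1
grasp_force: 0.0
```

Request:
arm_command(
  targets="-1 0 0 0 0 0 0; -1 0 0 0 0 0 0; -1 0 0 -0.02 0 0 0; -1 0 0 -0.03 0 0 0; -1 0 0 -0.04 0 0 0",
)

```text
clock: 32.25
tcp_pos: [560.2, 20.4, 301.5]
tool_rot: [[0.294, 0.845, 0.446], [0.956, -0.261, -0.137], [0.001, 0.467, -0.884]]
force: [0.5, -0.4, 0.3]
grip_width: 77.3
grasp_force: 0.0
```

Request:
arm_command(
  targets="-1 0 0 -0.03 0 0 0; -1 0 0 -0.02 0 0 0; -1 0 0 0 0 0 0; -1 0 0 0 0 0 0; -1 0 0 0 0 0 0",
)

```text
clock: 32.75
tcp_pos: [538.6, 27.2, 344.5]
tool_rot: [[0.294, 0.845, 0.447], [0.956, -0.26, -0.137], [0.001, 0.467, -0.884]]
force: [0.1, 0.3, 0.2]
grip_width: 88.0
grasp_force: 0.0
```

```bash
python3 st.py; python3 - <<'E'
from h import *
xs,ys,a=axes();c=cam("wrist");im=save("wrist","pics/w18.png")
s=env.get_state()
sp=[(k["p"],np.round(k["point"],1)) for k in env.spot_point("cover_knob","wrist")[:2]];print(sp)
# knob when held at stop: TCP (604.4,9.3,224.7) +13a
K=np.array([604.4,9.3,224.7])+13*a;print("pred",proj("w",K,c).round(1))
for p in[q[1] for q in sp[:1]]:
    o,d=ray("w",p,c);t=((K-o)@a)/(d@a);X=o+d*t-K;print("offs xs,ys",(X@xs).round(1),(X@ys).round(1))
save("scene","pics/s18.png")
print([(k["p"],np.round(k["point"],1)) for k in env.spot_point("cover_knob","scene")[:2]])
for t in("matches","cup","marker_pen"):print(t,[(round(k["p"],2),np.round(k["point"],1)) for k in env.spot_point(t,"scene")[:1]])
E
```

```text
t 32.75 tcp [538.6  27.2 344.5] j [-7.6  6.7 82.5 -4.9 63.4 10.6] w 88.0 g 0.0
F tool [ 0.3  0.1 -0.2] Tz tool [ 0.248 -0.126 -0.021] yaw 90.1
[(0.81, array([284.1, 202.1]))]
pred [284.2 201.7]
offs xs,ys -0.1 -0.3
[(0.81, array([296.1, 203.8]))]
matches [(0.87, array([276. , 312.8]))]
cup [(0.79, array([263.9, 215.8]))]
marker_pen [(0.58, array([331.7, 243.1]))]
```

The knob is exactly at its closed-stop position and the gripper is clear, so I hand the job in.

```bash
python3 -c "
from cell import env
print(env.close_job())"
```

```text
the job is handed in; nothing more can be done
None
```

I handed the job in at about 33 s. The cover was opened to its stop, then the lock nut was turned about 250° clockwise. I judged it firmly tight from the rise in wrist torque, though that reading was noisy and briefly touched 0.8 N m. The hexagon nut looked unshifted to about 2° in the camera image. The cover is back at its closed stop, and the arm is clear of everything.

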